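Set an engraver's focus gap with a feeler gauge

TASK

Set the engraver's focus height with the red feeler gauge: take it from its stand, slide its blade flat along the plywood under the raised nozzle until the white line is below the nozzle's centre, then press the head down by its blue pad, without ramming it, until the nozzle nips the blade. Draw the blade out level, feeling the nozzle drag on it, and lay the gauge flat inside the grey tray, leaving the head at the height the gauge gave it. Do not disturb the glue bottle, the white jar or the plywood box.

Things in the scene. Friction and masses are not known exactly. Their poses are not given: they have to be found in the camera images.
- gauge: Red feeler gauge, 80 g: flat blade 140 x 30, 8 thick, with an upright square grip tab 26 x 26 reaching 52 above the underside. Origin on the underside below the tab; x along the blade (spanning -15 to +125), y across, z up. Held lengthwise the hand would strike the head when the blade goes in: set it down on the plywood first (tip short of the head) and take the tab across the blade.
- blade_line (a point): Point on the gauge's underside below the white line across its blade, at gauge x = 95, y = 0.
- gauge_mid (a point): Centre of the gauge's underside, at gauge x = 55, y = 0.
- stand: Fixed plywood board 200 (x) x 80 (y) x 6; at the start the gauge lies on it, its origin at stand x = -55, y = 0, axes nearly the same. Two cheeks (20 long, 62 high above the bench) stand 4.5 beside the tab on its +y and -y sides, so there the tab can only be held lengthwise (along x), and must be lifted straight up. Origin under the board's centre.
- engraver: Fixed bench engraver. Bed 200 x 340, on it a fixed plywood sheet (x -75 to 95, y -245 to 85), top 14 above the bench. Origin on the bench straight below the nozzle; the long free part of the bed runs to -y, from where the blade goes in (along +y). A column 34 x 60, 155 high, stands at x = -79, y = 0.
- focus (a point): Point on top of the plywood sheet straight below the nozzle's centre.
- head (a joint): How far the head has slid down its column, in m: 0 at the top, where nozzle to plywood is 32 mm; gap = 32 mm minus this; travel 30 mm. The gap is 20 to 32 mm at the start. 8 mm gap (0.024) is the gauge's height. The head weighs 0.3 kg, slides down under a push of about 3 N (about 9 N to lift), and stays where it is left.
- nozzle (a point): Centre of the underside of the brass nozzle, a flat disc 30 across that flares to 44 at 20 above. Above it is the black finned head, 56 x 56, from 20 to 100 above this point. When the nozzle rests on the blade, drawing the blade drags with about 4 to 12 N; a free blade with under 1.5 N.
- pad (a point): Centre of the top of the blue push pad on the head, 38 across, 116 above the nozzle's underside when free. The pad is sprung (1.5 N per mm, 9 mm of give): the head starts to slide after 2 mm of give; once the nozzle stands on the blade the force climbs, and 8 to 12 N there is plenty.
- tray: Fixed shallow grey tray, 220 (x) x 110 (y) outside, 14 high, walls and floor 5 thick. Origin under its centre.
- glue: Bystander: yellow glue bottle with red cap, 48 across, 110 high; origin at its foot.
- white_jar: Bystander: white jar, 60 across, 100 high; origin at its foot.
- ply_box: Bystander: open plywood box 100 x 100 x 55; origin under its centre.
There are look-alikes about, which are no part of the job. Several things have the shape of the gauge; the one meant has the colours described above.

How it is judged (in metres and radians):
On the way, in this order (a step that is already met when the one before it is completed fails the run):
1. the blade lies flat under the nozzle, its white line within 12 mm of the point below the nozzle's centre (horizontal distance between blade_line and focus below 0.012 m and angle between gauge's own z axis and vertical below 0.1 rad and z of gauge in the frame of focus below 0.006 m), for 0.2 s.
2. the head is down on the blade, nipping it (over 1 N) with the line still within 12 mm of the point below the nozzle's centre (horizontal distance between blade_line and focus below 0.012 m and angle between gauge's own z axis and vertical below 0.1 rad and value of joint head between 0.0225 and 0.0255 m and contact force between head and gauge above 1 N), for 0.2 s.
3. the blade is drawn out, its line 16 mm or more away, with the nozzle still dragging on it (over 0.5 N) (horizontal distance between blade_line and focus above 0.016 m and angle between gauge's own z axis and vertical below 0.1 rad and value of joint head between 0.0225 and 0.0255 m and contact force between head and gauge above 0.5 N and contact force between the fingers and head below 0.5 N), for 0.06 s.
At the end, for the whole second after the job is handed in: The nozzle stands 8 mm (within 1.5 mm) above the plywood with nothing under it, and the gauge lies flat on the tray's floor (middle of the gauge within 45 mm lengthwise and 40 mm crosswise of the tray's centre), tab up, released and at rest (value of joint head between 0.0225 and 0.0255 m and x of gauge_mid in the frame of tray between -0.045 and 0.045 m and y of gauge_mid in the frame of tray between -0.04 and 0.04 m and z of gauge_mid in the frame of tray below 0.009 m and angle between gauge's own z axis and vertical below 0.05 rad and linear speed of gauge below 0.02 m/s); the robot touches nothing.
It fails at once if the head is rammed: over 60 N from the hand, or over 60 N on the blade (contact force between the fingers and head above 60 N or contact force between head and gauge above 60 N).
It fails at once if the glue bottle is moved more than 30 mm or tipped (distance of glue from where it was at the start of the episode above 0.03 m or angle between glue's own z axis and vertical above 0.3 rad).
It fails at once if the white jar is moved more than 30 mm or tipped (distance of white_jar from where it was at the start of the episode above 0.03 m or angle between white_jar's own z axis and vertical above 0.3 rad).
It fails at once if the plywood box is moved more than 30 mm or tipped (distance of ply_box from where it was at the start of the episode above 0.03 m or angle between ply_box's own z axis and vertical above 0.3 rad).
It also fails if it takes over 72 s, if anything falls off the work surface, if the arm or the gripper's body presses on something with over 40 N, if the wrist force passes 120 N, or if a joint passes its speed limit or range.

ROBOT

A 6-joint arm with a two-finger parallel gripper is mounted at the origin on the work surface. World frame = base frame: x ahead of the robot, y to its left, z up, the work surface at z = 0. Lengths are in m, angles in degrees, forces in N, time in s.
With the tool pointing down it reaches from about 0.3 to 0.75 m from the base axis. Payload 8.5 kg.
Tool frame: the origin (TCP) lies at the very end of the fingers, on their centre line; the grasp point (between the pads) lies 19 mm behind it (hold_point_z is the distance from the TCP to the grasp point, in m); z points along the fingers, y is the direction in which the jaws open and shut (so a half turn about z gives the same grasp; the last joint's range is limited). The gripper opens to 85 mm and grips with 20 to 120 N. Pads are 22 mm wide; open, the fingers measure 114 mm over their backs; the gripper's body (76 mm by 85 mm) begins 54 mm behind the grasp point. The pads swing forward as they close: fully open they stand 13 mm farther back than shut.
Start: joints at [-81.492, 21.807, 74.336, -0, 83.858, -12.336], TCP at [0.196, -0.514, 0.231] pointing down, gripper open.
Joint ranges: [-178.18, 178.18], [-50.72, 133.34], [12.68, 142.11], [-81.47, 261.47], [9.98, 163.14], [-165.26, 165.26]. Speed limits (degrees/s): [136.94, 136.94, 180, 180, 180, 180].

INTERFACE

Orientations are given as a 3x3 rotation matrix whose columns are the frame's x, y, z axes.
In Python, from rig import observe, get_image, close_job, hold_point_z gives the robot as it stands. The module is installed in compiled form; this text tells all that it offers.
- The arm moves only by the tool jog_arm, never from a script. Its arguments are lists of equal length, an entry for each row: "travel": the shift along the world's x, y, z in m, a list of three; "dr": the turn, a rotation vector about the world's x, y, z in rad, a list of three. In form: {"travel": [[x, y, z], ...], "dr": [[rx, ry, rz], ...]}. A call has 1 to 20 rows; each row shifts and turns the commanded pose from where the row before left it; what a row does not reach is not made up. A row lasts 1/12 s, in which the tool goes at most 41.7 mm and 7.16 degrees, less where a joint would pass 70% of its speed; a pose out of reach is approached as far as the arm can. A call with a gripper value outside its range is refused whole. "jaw" is the finger opening in m, from 0 to 0.0854, set as the call begins (left out, the last holds). The fingers move at their own pace and stop on an object; "newtons" is the grip in N (left out, the last holds). Time passes only in rows, so rows that do not move let the fingers close. It gives the time, the measured TCP pose, the force and the opening at its end, in the units of the state.
- observe(): the state, without advancing time (a new reading comes with each control period).
- get_image(name): name is "side" or "top"; returns a dict with "color" (480x640x3 uint8, red, green, blue), "fovy" (degrees; the focal length in pixels is half the picture's height over the tangent of half this angle, whatever the lens; pixels are square), "cx", "cy" (the principal point, pixels), "k1" (the pictures are not rectified: a ray, as slopes to the right and down, at radius r is drawn at 1 + k1 r^2 times it, then the intrinsics apply), "R" (3x3) and "t" (3): a world point X has camera coordinates R X + t. Camera axes: x right, y down, z forward; pixel columns grow to the right and rows downward; lengths in m; the calibration is good to about 2 mm. A picture is of the moment at which its call begins. There is no depth.
- close_job(): hands the job in, once; it reports no verdict.
The state is a dict: "time_s": time; "q": joint angles; "qvel": joint speeds; "joint_efforts": joint torques, N m; "position": TCP position; "tool_rot": TCP orientation; "ft_force": force on the tool from outside, world axes, zero at the start; "wrist_torque": the same for the moment, N m; "grip_width": finger opening in m.
Only numpy, scipy, OpenCV 4.12 (cv2) and the standard library are available. Lean on these libraries where they do the work, as an engineer would, in place of code of your own. Each camera call takes 0.05 s, during which the arm holds its last target.

## Working session

There is one attempt and no reset: what is moved stays moved. The work goes in short steps, Python scripts to look and compute and a tool call to move; the robot and the scene stay as the last step left them, time stands still between calls to the robot, and variables do not carry over. Pictures are saved under pics/ and viewed, and the job is handed in when it is done.

Besides the shell and the picture viewer there is one more tool, called after "Call:" as name(argument=value, ...), one argument or row to a line, values as JSON. jog_arm: Moves the arm, as the interface text tells. Its arguments: {"type":"object","properties":{"travel":{"type":"array"},"dr":{"type":"array"},"jaw":{"type":"number"},"newtons":{"type":"number"}},"required":["travel","dr"]}

```bash
mkdir -p pics
cat > h.py <<'E'
import numpy as np, cv2
from rig import observe, get_image, hold_point_z
def snap(name,fn=None):
    im=get_image(name)
    if fn: cv2.imwrite('pics/'+fn,cv2.cvtColor(im['color'],cv2.COLOR_RGB2BGR))
    return im
def K(im):
    f=im['color'].shape[0]/2/np.tan(np.radians(im['fovy'])/2)
    return f,im['cx'],im['cy'],im['k1'],np.array(im['R']),np.array(im['t'])
def ray(im,px):
    f,cx,cy,k1,R,t=K(im)
    d=np.array([(px[0]-cx)/f,(px[1]-cy)/f]); rd=np.hypot(*d); r=rd
    for _ in range(30): r=rd/(1+k1*r*r)
    s=d*(r/rd if rd>0 else 1)
    return -R.T@t, R.T@np.array([s[0],s[1],1.])
def onz(im,px,z):
    o,v=ray(im,px); return o+v*(z-o[2])/v[2]
def proj(im,X):
    f,cx,cy,k1,R,t=K(im); c=R@np.array(X)+t; s=c[:2]/c[2]; s=s*(1+k1*(s@s)); return s*f+[cx,cy]
def tri(im1,p1,im2,p2):
    o1,v1=ray(im1,p1);o2,v2=ray(im2,p2)
    v1/=np.linalg.norm(v1);v2/=np.linalg.norm(v2)
    A=np.stack([v1,-v2],1); s=np.linalg.lstsq(A,o2-o1,rcond=None)[0]
    a=o1+s[0]*v1;b=o2+s[1]*v2; return (a+b)/2,np.linalg.norm(a-b)
E
python3 - <<'E'
from h import *
for n in('side','top'):
    im=snap(n,n+'0.png'); print(n,K(im)[:4],-K(im)[4].T@K(im)[5]); print(np.round(im['R'],3))
print(observe(),hold_point_z)
E
```

```text
side (np.float64(494.1127446560004), 319.31276577282523, 240.3376719849411, -0.1222324799466331) [0.29425534 1.05241583 0.87177273]
[[-0.983 -0.181 -0.001]
 [-0.105  0.575 -0.811]
 [ 0.148 -0.798 -0.584]]
top (np.float64(586.7905678765687), 321.2881896925939, 235.70775017836255, 0.021239414047817456) [0.34404106 0.02773269 1.4140714 ]
[[ 0.008 -1.     0.002]
 [-0.993 -0.008 -0.12 ]
 [ 0.12  -0.001 -0.993]]
{'time_s': 0.1, 'q': array([-8.14911269e+01,  2.18362539e+01,  7.43787811e+01, -4.42768207e-05,
        8.38572694e+01, -1.23338027e+01]), 'qvel': array([-0.10487375, -0.03065474, -0.156972  ,  0.07358605, -0.00339295,
       -0.01660043]), 'joint_efforts': array([ 4.65728837e-03, -4.49219370e+01, -2.31658387e+01, -1.51650429e-04,
        3.64004511e-03,  1.16222782e-05]), 'position': array([ 0.19566824, -0.51374283,  0.23079132]), 'tool_rot': array([[ 9.34560917e-01,  3.55803117e-01, -1.87481377e-04],
       [ 3.55803064e-01, -9.34560122e-01,  1.24794681e-03],
       [ 2.68810748e-04, -1.23298877e-03, -9.99999204e-01]]), 'ft_force': array([-0.44518043, -0.13478231,  0.48406553]), 'wrist_torque': array([ 0.02287828, -0.01336546,  0.01340973]), 'grip_width': 0.0857410874384659} 0.0187
```

View pics/side0.png

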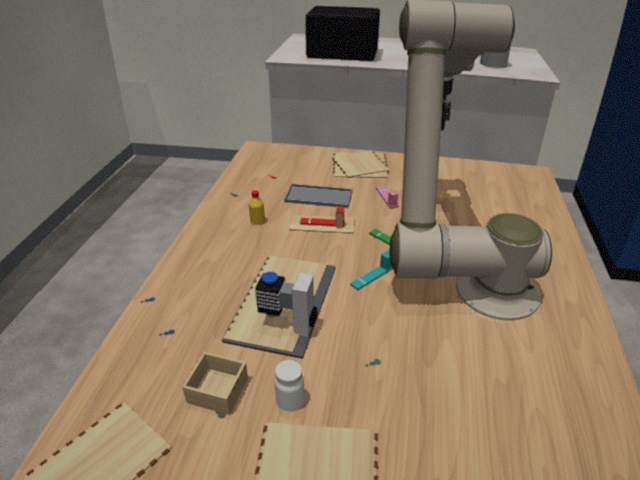

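View pics/top0.png

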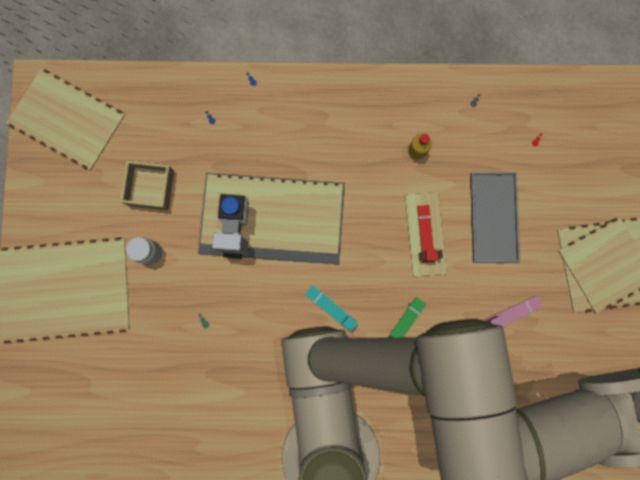

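Candidates for the gauge (top view): red on its stand (428,232), teal (332,308), green (408,318), pink (515,312). Red, on the stand, matches the description; I'll check it in a close crop.

Run:
```python
from h import *
t=cv2.imread('pics/top0.png'); s=cv2.imread('pics/side0.png')
a=cv2.resize(t[180:290,390:530],None,fx=4,fy=4,interpolation=cv2.INTER_CUBIC)
b=cv2.resize(t[165:270,195:350],None,fx=4,fy=4,interpolation=cv2.INTER_CUBIC)
cv2.imwrite('pics/c1.png',a);cv2.imwrite('pics/c2.png',b)
cv2.imwrite('pics/c3.png',cv2.resize(s[175:240,280:360],None,fx=8,fy=8,interpolation=cv2.INTER_CUBIC))
cv2.imwrite('pics/c4.png',cv2.resize(s[250:360,220:345],None,fx=5,fy=5,interpolation=cv2.INTER_CUBIC))
```

```text
(no output)
```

View pics/c1.png

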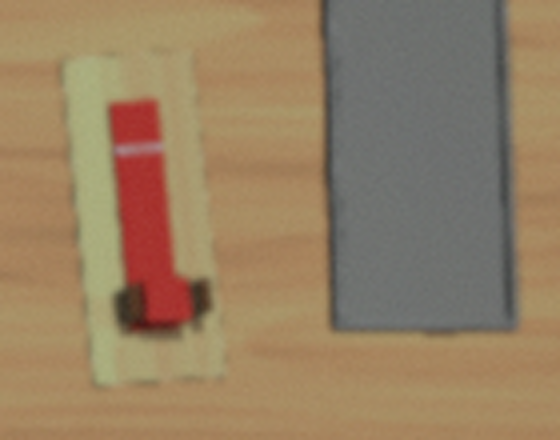

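View pics/c2.png

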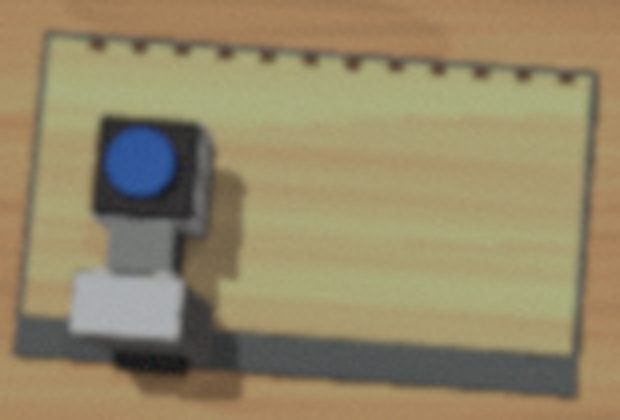

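View pics/c3.png

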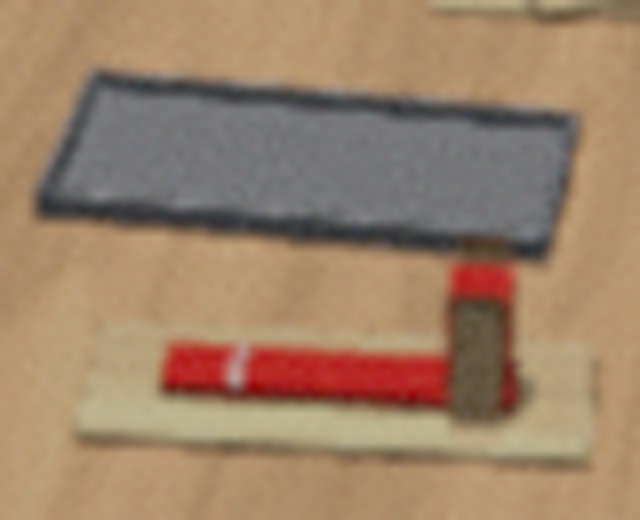

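View pics/c4.png

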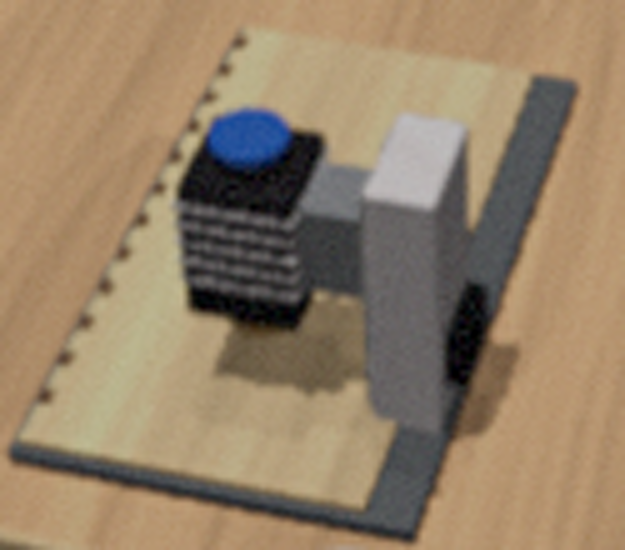

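The crop c1 confirms the red gauge, tab between two cheeks at (428,255) and white line at (424,217), tip towards +x. In c2 the head has its blue pad at (230,206), with the free bed to the right (−y). Now to measure.

```bash
cat > m.py <<'E'
from h import *
def hsv(im): return cv2.cvtColor(im['color'],cv2.COLOR_RGB2HSV)
def redmask(im):
    h=hsv(im); return ((((h[...,0]<8)|(h[...,0]>172))&(h[...,1]>150)&(h[...,2]>90))*255).astype(np.uint8)
def bluemask(im):
    h=hsv(im); return (((h[...,0]>100)&(h[...,0]<125)&(h[...,1]>140)&(h[...,2]>80))*255).astype(np.uint8)
def comps(m,amin=30):
    n,l,s,c=cv2.connectedComponentsWithStats(m)
    return [(i,s[i],c[i]) for i in range(1,n) if s[i,4]>amin],l
E
python3 - <<'E'
from m import *
T=snap('top');S=snap('side')
for im,n in((T,'top'),(S,'side')):
    for f in(redmask,bluemask):
        c,l=comps(f(im)); print(n,f.__name__,[(list(x[1]),np.round(x[2],2)) for x in c])
    h=hsv(im)
    for p in ([(495,217),(495,180),(475,217),(510,262)] if n=='top' else [(318,195),(290,190)]): print(p,h[p[1],p[0]])
E
```

```text
top redmask [([np.int32(420), np.int32(134), np.int32(10), np.int32(10), np.int32(71)], array([424.35, 138.37])), ([np.int32(532), np.int32(137), np.int32(8), np.int32(9), np.int32(49)], array([535.8 , 141.31])), ([np.int32(418), np.int32(205), np.int32(12), np.int32(11), np.int32(111)], array([423.26, 210.14])), ([np.int32(419), np.int32(219), np.int32(20), np.int32(43), np.int32(503)], array([427.26, 240.04]))]
top bluemask [([np.int32(221), np.int32(197), np.int32(18), np.int32(18), np.int32(243)], array([229.61, 205.14]))]
(495, 217) [ 70   7 114]
(495, 180) [ 60   5 110]
(475, 217) [ 90   2 113]
(510, 262) [ 17  59 112]
side redmask [([np.int32(252), np.int32(190), np.int32(7), np.int32(7), np.int32(36)], array([254.53, 192.69])), ([np.int32(336), np.int32(208), np.int32(8), np.int32(5), np.int32(33)], array([339.79, 209.7 ])), ([np.int32(300), np.int32(218), np.int32(9), np.int32(6), np.int32(46)], array([304.  , 220.46])), ([np.int32(310), np.int32(218), np.int32(26), np.int32(8), np.int32(161)], array([322.93, 221.66]))]
side bluemask [([np.int32(261), np.int32(272), np.int32(17), np.int32(11), np.int32(135)], array([269.13, 277.33]))]
(318, 195) [130   7 117]
(290, 190) [107  19  96]
```

Run:
```python
from m import *
T=snap('top');S=snap('side')
np.set_printoptions(precision=4,suppress=True)
print('pad tri',tri(T,(229.61,205.14),S,(269.13,277.33)))
# bed/plywood corners from crop c2 (x4, off 195,165)
g=lambda x,y,o,k:((x+.5)/k-.5+o[0],(y+.5)/k-.5+o[1])
P={}
for n,p in dict(ply_tl=(48,34),ply_tr=(595,74),bed_bl=(15,353),bed_br=(576,396)).items():
    P[n]=onz(T,g(*p,(195,165),4),.014)
    print(n,P[n])
d=P['ply_tr']-P['ply_tl'];print('edge yaw +y axis: (-d)',np.degrees(np.arctan2(d[0],-d[1])) ,np.linalg.norm(d))
# gauge: red mask contour -> plane z=14mm for blade part
m=redmask(T)
# subpixel line & tip
h=hsv(T)
tip=[g(110,103,(390,180),4),g(157,99,(390,180),4)]
ln=[g(116,150,(390,180),4),g(163,147,(390,180),4)]
for p in tip+ln: print('blade',onz(T,p,.014))
print('tab top',onz(T,g(170,299,(390,180),4),.058))
print('line/tri',tri(T,g(139.5,148.5,(390,180),4),S,g(237,360,(280,175),8)))
print('tabtop/tri',tri(T,g(170,299,(390,180),4),S,g(482,280,(280,175),8)))
# stand corners
for p in [(66,56),(190,51),(95,384),(222,376)]: print('stand',onz(T,g(*p,(390,180),4),.006))
# tray
gm=((h[...,1]<40)&(h[...,2]<150)&(h[...,2]>40)).astype(np.uint8)*255
c,l=comps(gm,500)
for i,s,cc in c:
    if 450<cc[0]<540 and 170<cc[1]<270:
        cn,_=cv2.findContours((l==i).astype(np.uint8),cv2.RETR_EXTERNAL,cv2.CHAIN_APPROX_NONE)
        q=np.array([onz(T,p[0],.014)[:2] for p in cn[0]],np.float32)
        r=cv2.minAreaRect(q*1000);print('tray rect z14',s,r)
```

```text
pad tri (array([0.5627, 0.2269, 0.1486]), np.float64(0.0005916614288022538))
ply_tl [0.664  0.3059 0.014 ]
ply_tr [ 0.6421 -0.0267  0.014 ]
bed_bl [0.4693 0.3196 0.014 ]
bed_br [ 0.4462 -0.016   0.014 ]
edge yaw +y axis: (-d) -3.7627087917151365 0.3333012434937654
blade [ 0.5888 -0.2051  0.014 ]
blade [ 0.5915 -0.2336  0.014 ]
blade [ 0.5601 -0.2084  0.014 ]
blade [ 0.5621 -0.2368  0.014 ]
tab top [ 0.4662 -0.2312  0.058 ]
line/tri (array([ 0.5617, -0.2224,  0.0147]), np.float64(0.0013164504067267999))
tabtop/tri (array([ 0.4667, -0.2314,  0.0572]), np.float64(0.0007457723845217365))
stand [ 0.619 -0.18   0.006]
stand [ 0.6227 -0.2555  0.006 ]
stand [ 0.4194 -0.1955  0.006 ]
stand [ 0.4249 -0.2716  0.006 ]
tray rect z14 [ 471  173   48   90 4046] ((561.6839599609375, -391.02435302734375), (216.88714599609375, 109.32759857177734), 0.24953864514827728)
```

Checks:
- Tab top triangulates to z 57 mm against an expected 58.
- The tab-to-line distance is 95 mm.
- The plywood edge measures 333 mm against 330.
- The tray measures 217×109 mm.
- The focus comes out near (0.563, 0.226), and the pad and sheet-corner estimates agree.
- The gauge yaw is about 5.2° and the engraver yaw about −3.8°.

Next I move above the tab with the jaws lengthwise.

Call:
jog_arm(
  travel=[
    [0.0193, 0.0202, -0.005],
    [0.0193, 0.0202, -0.005],
    [0.0193, 0.0202, -0.005],
    [0.0193, 0.0202, -0.005],
    [0.0193, 0.0202, -0.005],
    [0.0193, 0.0202, -0.005],
    [0.0193, 0.0202, -0.005],
    [0.0193, 0.0202, -0.005],
    [0.0193, 0.0202, -0.005],
    [0.0193, 0.0202, -0.005],
    [0.0193, 0.0202, -0.005],
    [0.0193, 0.0202, -0.005],
    [0.0193, 0.0202, -0.005],
    [0.0193, 0.0202, -0.005],
    [0, 0, 0],
    [0, 0, 0],
  ],
  dr=[
    [0, 0, 0.0928],
    [0, 0, 0.0928],
    [0, 0, 0.0928],
    [0, 0, 0.0928],
    [0, 0, 0.0928],
    [0, 0, 0.0928],
    [0, 0, 0.0928],
    [0, 0, 0.0928],
    [0, 0, 0.0928],
    [0, 0, 0.0928],
    [0, 0, 0.0928],
    [0, 0, 0.0928],
    [0, 0, 0.0928],
    [0, 0, 0.0928],
    [0, 0, 0],
    [0, 0, 0],
  ],
  jaw=0.06,
)

```text
time_s: 1.63
position: [0.4664, -0.2302, 0.161]
tool_rot: [[-0.094, 0.996, -0.001], [0.996, 0.094, 0.0], [0.0, -0.001, -1.0]]
ft_force: [0.0, -0.6, 0.2]
grip_width: 0.0601
```

Run:
```python
from m import *
S=snap('side'); s=cv2.cvtColor(S['color'],cv2.COLOR_RGB2BGR)
cv2.imwrite('pics/s1.png',cv2.resize(s[130:250,260:400],None,fx=5,fy=5,interpolation=cv2.INTER_CUBIC))
print(proj(S,observe()['position']))
```

```text
[340.94559373 179.98767866]
```

View pics/s1.png

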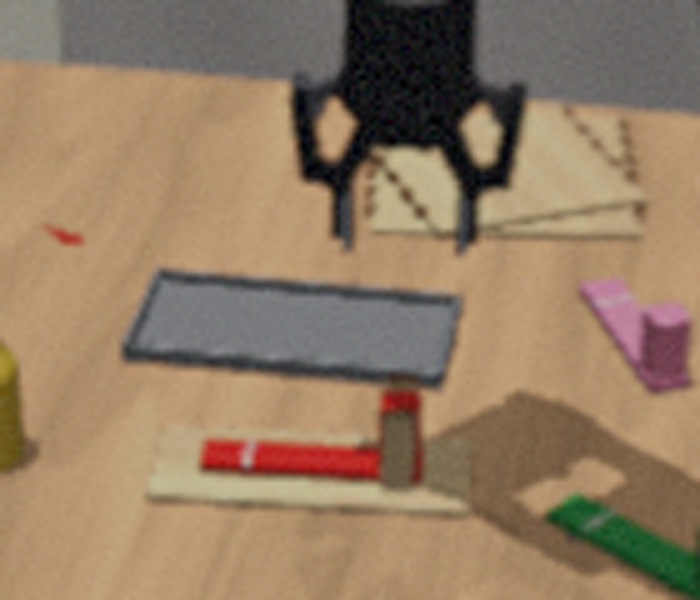

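The side view shows the open fingers (crop 345 and 463) straddling the tab (crop 400). I'll go down and grip.

Call:
jog_arm(
  travel=[
    [0, -0.001, -0.015],
    [0, 0, -0.02],
    [0, 0, -0.02],
    [0, 0, -0.02],
    [0, 0, -0.02],
    [0, 0, -0.02],
    [0, 0, -0.012],
    [0, 0, -0.009],
    [0, 0, 0],
    [0, 0, 0],
    [0, 0, 0],
  ],
  dr=[
    [0, 0, 0],
    [0, 0, 0],
    [0, 0, 0],
    [0, 0, 0],
    [0, 0, 0],
    [0, 0, 0],
    [0, 0, 0],
    [0, 0, 0],
    [0, 0, 0],
    [0, 0, 0],
    [0, 0, 0],
  ],
)

```text
time_s: 2.6
position: [0.4662, -0.2328, 0.0262]
tool_rot: [[-0.091, 0.996, 0.001], [0.996, 0.091, -0.001], [-0.001, 0.001, -1.0]]
ft_force: [0.9, -1.0, -0.0]
grip_width: 0.0599
```

Call:
jog_arm(
  travel=[
    [0, 0, 0],
    [0, 0, 0],
    [0, 0, 0],
    [0, 0, 0],
    [0, 0, 0],
    [0, 0, 0],
    [0, 0, 0],
    [0, 0, 0],
  ],
  dr=[
    [0, 0, 0],
    [0, 0, 0],
    [0, 0, 0],
    [0, 0, 0],
    [0, 0, 0],
    [0, 0, 0],
    [0, 0, 0],
    [0, 0, 0],
  ],
  jaw=0.015,
  newtons=40,
)

```text
time_s: 3.27
position: [0.4662, -0.2324, 0.026]
tool_rot: [[-0.092, 0.996, 0.001], [0.996, 0.092, -0.001], [-0.001, 0.001, -1.0]]
ft_force: [-0.5, 0.4, 5.9]
grip_width: 0.0255
```

Call:
jog_arm(
  travel=[
    [0, 0, 0.006],
    [0, 0, 0.012],
    [0, 0, 0.018],
    [0, 0, 0.02],
    [0, 0, 0.02],
    [0, 0, 0.02],
    [0, 0, 0.02],
    [0, 0, 0.014],
    [0, 0, 0],
    [0, 0, 0],
  ],
  dr=[
    [0, 0, 0],
    [0, 0, 0],
    [0, 0, 0],
    [0, 0, 0],
    [0, 0, 0],
    [0, 0, 0],
    [0, 0, 0],
    [0, 0, 0],
    [0, 0, 0],
    [0, 0, 0],
  ],
)

```text
time_s: 4.1
position: [0.4658, -0.2321, 0.1554]
tool_rot: [[-0.092, 0.996, 0.0], [0.996, 0.092, -0.0], [-0.0, 0.0, -1.0]]
ft_force: [0.5, -0.3, -1.3]
grip_width: 0.0252
```

Run:
```python
from m import *
S=snap('side'); s=cv2.cvtColor(S['color'],cv2.COLOR_RGB2BGR)
cv2.imwrite('pics/s2.png',cv2.resize(s[130:250,260:400],None,fx=5,fy=5,interpolation=cv2.INTER_CUBIC))
T=snap('top','t2.png'); s=cv2.cvtColor(T['color'],cv2.COLOR_RGB2BGR)
cv2.imwrite('pics/t2c.png',cv2.resize(s[160:300,370:530],None,fx=4,fy=4,interpolation=cv2.INTER_CUBIC))
```

```text
(no output)
```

View pics/s2.png

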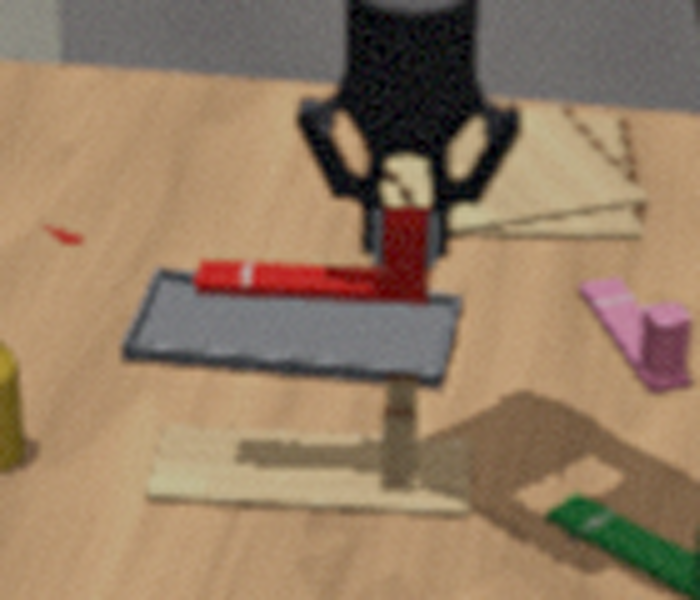

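View pics/t2c.png

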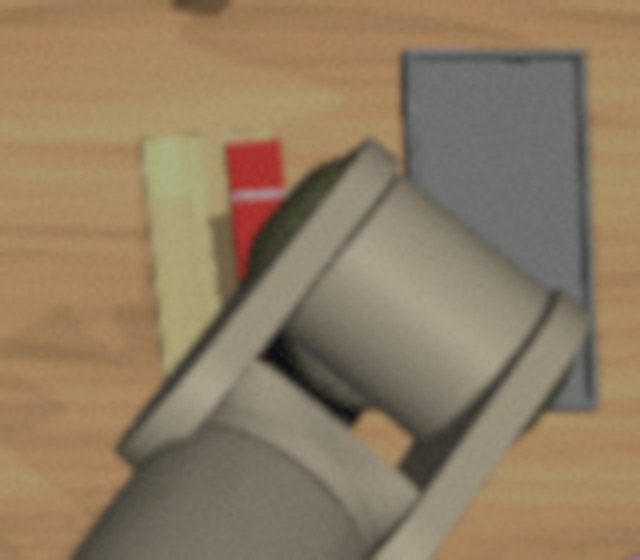

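Run:
```python
from m import *
T=snap('top')
g=lambda x,y:((x+.5)/4-.5+370,(y+.5)/4-.5+160)
o=observe(); z=o['position'][2]-.02+.008
a=onz(T,g(230,195),z);b=onz(T,g(286,192),z); c=(a+b)/2
c1=onz(T,g(227,146),z);c2=onz(T,g(281,141),z);t=(c1+c2)/2
print(a,b,c,t,o['position'])
for p,L in((c,.095),(t,.125)):
    d=p-o['position'];print(np.hypot(*d[:2]),np.degrees(np.arctan2(d[1],d[0])))
```

```text
[ 0.55988285 -0.20568745  0.14214048] [ 0.56179147 -0.23640544  0.14214048] [ 0.56083716 -0.22104644  0.14214048] [ 0.58868625 -0.21925891  0.14214048] [ 0.46541921 -0.23181305  0.15414048]
0.09602345887715323 6.437815916873152
0.12390467943474477 5.815244098492369
```

The gauge hangs level, with its yaw at about 5.4°, matching the tool. I'll swing it over the plywood with its tip short of the head.

Call:
jog_arm(
  travel=[
    [0.0054, 0.0177, 0],
    [0.0054, 0.0177, 0],
    [0.0054, 0.0177, 0],
    [0.0054, 0.0177, 0],
    [0.0054, 0.0177, 0],
    [0.0054, 0.0177, 0],
    [0.0054, 0.0177, 0],
    [0.0054, 0.0177, 0],
    [0.0054, 0.0177, 0],
    [0.0054, 0.0177, 0],
    [0.0054, 0.0177, 0],
    [0.0054, 0.0177, 0],
    [0.0054, 0.0177, 0],
    [0.0054, 0.0177, 0],
    [0.0054, 0.0177, 0],
    [0.0054, 0.0177, 0],
    [0, 0, 0],
    [0, 0, 0],
    [0, 0, 0],
  ],
  dr=[
    [0, 0, 0.0881],
    [0, 0, 0.0881],
    [0, 0, 0.0881],
    [0, 0, 0.0881],
    [0, 0, 0.0881],
    [0, 0, 0.0881],
    [0, 0, 0.0881],
    [0, 0, 0.0881],
    [0, 0, 0.0881],
    [0, 0, 0.0881],
    [0, 0, 0.0881],
    [0, 0, 0.0881],
    [0, 0, 0.0881],
    [0, 0, 0.0881],
    [0, 0, 0.0881],
    [0, 0, 0.0881],
    [0, 0, 0],
    [0, 0, 0],
    [0, 0, 0],
  ],
)

```text
time_s: 5.83
position: [0.5519, 0.0506, 0.1546]
tool_rot: [[-0.998, 0.07, -0.001], [0.07, 0.998, -0.0], [0.001, -0.0, -1.0]]
ft_force: [0.2, -0.2, -1.1]
grip_width: 0.0254
```

Call:
jog_arm(
  travel=[
    [0, 0, -0.012],
    [0, 0, -0.02],
    [0, 0, -0.02],
    [0, 0, -0.02],
    [0, 0, -0.018],
    [0, 0, -0.012],
    [0, 0, -0.008],
    [0, 0, -0.004],
    [0, 0, -0.003],
    [0, 0, 0],
    [0, 0, 0],
    [0, 0, 0],
  ],
  dr=[
    [0, 0, 0],
    [0, 0, 0],
    [0, 0, 0],
    [0, 0, 0],
    [0, 0, 0],
    [0, 0, 0],
    [0, 0, 0],
    [0, 0, 0],
    [0, 0, 0],
    [0, 0, 0],
    [0, 0, 0],
    [0, 0, 0],
  ],
)

```text
time_s: 6.83
position: [0.5526, 0.0509, 0.039]
tool_rot: [[-0.998, 0.069, 0.001], [0.069, 0.998, -0.0], [-0.001, -0.0, -1.0]]
ft_force: [0.2, 0.0, -1.2]
grip_width: 0.0255
```

Call:
jog_arm(
  travel=[
    [0, 0, -0.001],
    [0, 0, -0.001],
    [0, 0, 0],
    [0, 0, 0],
  ],
  dr=[
    [0, 0, 0],
    [0, 0, 0],
    [0, 0, 0],
    [0, 0, 0],
  ],
)

```text
time_s: 7.17
position: [0.5523, 0.051, 0.0364]
tool_rot: [[-0.998, 0.069, 0.0], [0.069, 0.998, -0.0], [-0.0, -0.0, -1.0]]
ft_force: [-0.3, 0.5, -0.8]
grip_width: 0.0252
```

Run:
```python
from m import *
S=snap('side'); s=cv2.cvtColor(S['color'],cv2.COLOR_RGB2BGR)
cv2.imwrite('pics/s3.png',cv2.resize(s[190:350,220:380],None,fx=4,fy=4,interpolation=cv2.INTER_CUBIC))
print(observe()['ft_force'],observe()['position'])
```

```text
[-0.68823676  0.58793412 -1.45740965] [0.5523302  0.05104957 0.03639642]
```

View pics/s3.png

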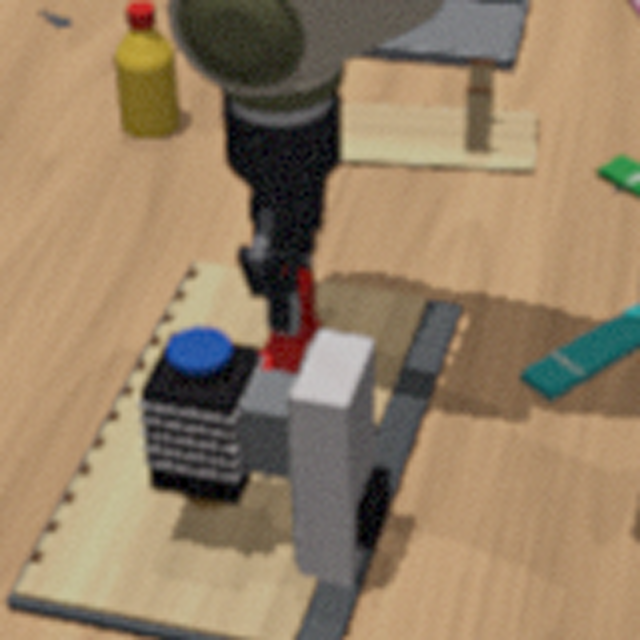

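The gauge is just above the plywood, behind the arm link. I'll creep down to contact.

Call:
jog_arm(
  travel=[
    [0, 0, -0.001],
    [0, 0, -0.001],
    [0, 0, 0],
    [0, 0, 0],
  ],
  dr=[
    [0, 0, 0],
    [0, 0, 0],
    [0, 0, 0],
    [0, 0, 0],
  ],
)

```text
time_s: 7.55
position: [0.5523, 0.051, 0.0342]
tool_rot: [[-0.998, 0.069, -0.0], [0.069, 0.998, 0.0], [0.0, -0.0, -1.0]]
ft_force: [-0.1, -0.9, -1.3]
grip_width: 0.0252
```

Call:
jog_arm(
  travel=[
    [0, 0, -0.001],
    [0, 0, 0],
    [0, 0, 0],
    [0, 0, 0],
  ],
  dr=[
    [0, 0, 0],
    [0, 0, 0],
    [0, 0, 0],
    [0, 0, 0],
  ],
)

```text
time_s: 7.88
position: [0.5524, 0.051, 0.034]
tool_rot: [[-0.998, 0.069, 0.001], [0.069, 0.998, -0.0], [-0.001, -0.0, -1.0]]
ft_force: [-2.4, -0.6, 4.4]
grip_width: 0.0254
```

Call:
jog_arm(
  travel=[
    [0, 0, 0],
    [0, 0, 0],
    [0, 0, 0],
    [0, 0, 0],
    [0, 0, 0],
    [0, 0, 0.005],
    [0, 0, 0.012],
    [0, 0, 0.015],
    [0, 0, 0.02],
    [0, 0, 0.02],
    [0, 0, 0.02],
    [0, 0, 0.02],
    [0, 0, 0],
  ],
  dr=[
    [0, 0, 0],
    [0, 0, 0],
    [0, 0, 0],
    [0, 0, 0],
    [0, 0, 0],
    [0, 0, 0],
    [0, 0, 0],
    [0, 0, 0],
    [0, 0, 0],
    [0, 0, 0],
    [0, 0, 0],
    [0, 0, 0],
    [0, 0, 0],
  ],
  jaw=0.056,
)

```text
time_s: 8.97
position: [0.5538, 0.0509, 0.1494]
tool_rot: [[-0.998, 0.069, 0.007], [0.069, 0.998, -0.001], [-0.007, -0.0, -1.0]]
ft_force: [0.5, 0.0, 0.4]
grip_width: 0.0556
```

Call:
jog_arm(
  travel=[
    [0, 0, 0],
    [0, 0, 0],
    [0, 0, 0],
    [0, 0, 0],
    [0, 0, 0],
    [0, 0, 0],
    [0, 0, 0],
    [0, 0, 0],
    [0, 0, 0],
    [0, 0, 0],
    [0, 0, 0],
    [0, 0, 0],
    [0, 0, 0],
    [0, 0, 0],
    [0, 0, 0],
    [0, 0, 0],
  ],
  dr=[
    [0, 0, -0.1122],
    [0, 0, -0.1122],
    [0, 0, -0.1122],
    [0, 0, -0.1122],
    [0, 0, -0.1122],
    [0, 0, -0.1122],
    [0, 0, -0.1122],
    [0, 0, -0.1122],
    [0, 0, -0.1122],
    [0, 0, -0.1122],
    [0, 0, -0.1122],
    [0, 0, -0.1122],
    [0, 0, -0.1122],
    [0, 0, -0.1122],
    [0, 0, 0],
    [0, 0, 0],
  ],
)

```text
time_s: 10.3
position: [0.5521, 0.051, 0.145]
tool_rot: [[0.066, 0.998, -0.001], [0.998, -0.066, 0.0], [0.0, -0.001, -1.0]]
ft_force: [0.1, -0.7, -0.3]
grip_width: 0.0563
```

Run:
```python
from m import *
S=snap('side'); s=cv2.cvtColor(S['color'],cv2.COLOR_RGB2BGR)
cv2.imwrite('pics/s4.png',cv2.resize(s[170:350,220:380],None,fx=4,fy=4,interpolation=cv2.INTER_CUBIC))
T=snap('top'); s=cv2.cvtColor(T['color'],cv2.COLOR_RGB2BGR)
cv2.imwrite('pics/t4.png',cv2.resize(s[160:300,190:360],None,fx=4,fy=4,interpolation=cv2.INTER_CUBIC))
print(observe()['ft_force'],observe()['position'])
```

```text
[-0.07555934 -0.10547303 -0.85305564] [0.55219691 0.05100372 0.14513404]
```

View pics/s4.png

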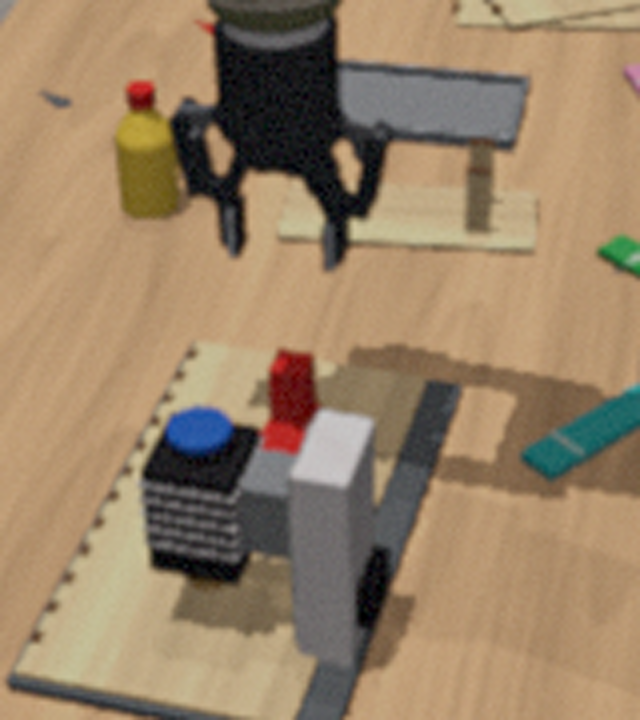

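View pics/t4.png

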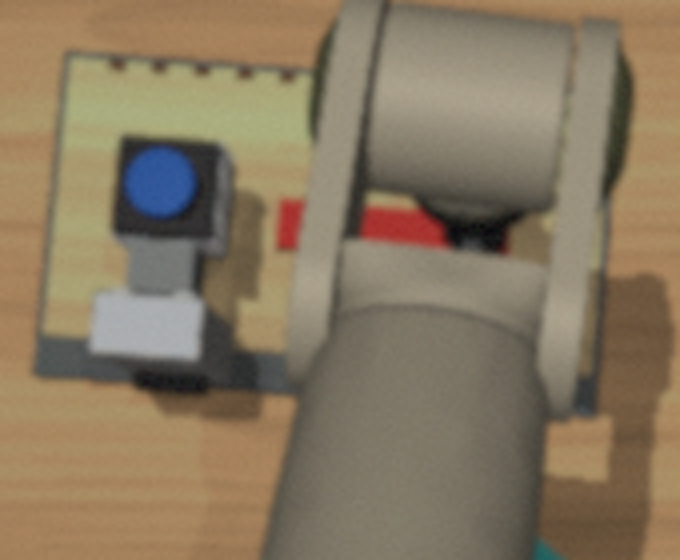

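The gauge stands upright on the plywood with its tip short of the head (t4 crop 280,225). Next I measure the tip and blade line against the focus.

Run:
```python
from m import *
T=snap('top')
m=redmask(T); c,l=comps(m,15)
for i,s,cc in c:
    if 250<cc[0]<330 and 200<cc[1]<230: print(s,cc)
g=lambda x,y:((x+.5)/4-.5+190,(y+.5)/4-.5+160)
yaw=np.radians(-3.8);R=np.array([[np.cos(yaw),-np.sin(yaw)],[np.sin(yaw),np.cos(yaw)]]);F=np.array([.563,.2262])
for p in [(281,201),(278,249),(370,206),(445,210),(365,241)]:
    X=onz(T,g(*p),.022);print(p,X,R.T@(X[:2]-F))
```

```text
[260 210   5  12  50] [261.72 215.36]
[280 212  22   9 146] [290.19863014 216.10273973]
(281, 201) [0.57334469 0.17393202 0.022     ] [ 0.01378595 -0.05146748]
(278, 249) [0.54422944 0.17513777 0.022     ] [-0.0153452  -0.05219397]
(370, 206) [0.57075414 0.1204822  0.022     ] [ 0.01474343 -0.10497148]
(445, 210) [0.5686982 0.075442  0.022    ] [ 0.015677   -0.15004891]
(365, 241) [0.5495016  0.12314236 0.022     ] [-0.0066387  -0.10372566]
```

Call:
jog_arm(
  travel=[
    [0, 0, -0.01],
    [0, 0, -0.018],
    [0, 0, -0.018],
    [0, 0, -0.018],
    [0, 0, -0.018],
    [0, 0, -0.014],
    [0, 0, -0.01],
    [0, 0, -0.002],
    [0, 0, 0],
    [0, 0, 0],
  ],
  dr=[
    [0, 0, 0],
    [0, 0, 0],
    [0, 0, 0],
    [0, 0, 0],
    [0, 0, 0],
    [0, 0, 0],
    [0, 0, 0],
    [0, 0, 0],
    [0, 0, 0],
    [0, 0, 0],
  ],
)

```text
time_s: 11.28
position: [0.5526, 0.051, 0.0378]
tool_rot: [[0.069, 0.998, 0.001], [0.998, -0.069, -0.0], [-0.0, 0.001, -1.0]]
ft_force: [-0.0, -0.1, -0.4]
grip_width: 0.0562
```

Call:
jog_arm(
  travel=[
    [0, 0, 0],
    [0, 0, 0],
    [0, 0, 0],
    [0, 0, 0],
    [0, 0, 0],
    [0, 0, 0],
    [0, 0, 0],
  ],
  dr=[
    [0, 0, 0],
    [0, 0, 0],
    [0, 0, 0],
    [0, 0, 0],
    [0, 0, 0],
    [0, 0, 0],
    [0, 0, 0],
  ],
  jaw=0.015,
  newtons=30,
)

```text
time_s: 11.87
position: [0.5526, 0.051, 0.0381]
tool_rot: [[0.069, 0.998, 0.001], [0.998, -0.069, -0.0], [-0.0, 0.001, -1.0]]
ft_force: [-1.3, -0.4, 6.0]
grip_width: 0.0256
```

Call:
jog_arm(
  travel=[
    [0.0004, 0.0058, 0],
    [0.0004, 0.0058, 0],
    [0.0004, 0.0058, 0],
    [0.0004, 0.0058, 0],
    [0.0004, 0.0058, 0],
    [0.0004, 0.0058, 0],
    [0.0004, 0.0058, 0],
    [0.0004, 0.0058, 0],
    [0.0004, 0.0058, 0],
    [0.0004, 0.0058, 0],
    [0.0004, 0.0058, 0],
    [0.0004, 0.0058, 0],
    [0.0004, 0.0058, 0],
    [0.0002, 0.0058, 0],
    [0, 0, 0],
    [0, 0, 0],
  ],
  dr=[
    [0, 0, 0],
    [0, 0, 0],
    [0, 0, 0],
    [0, 0, 0],
    [0, 0, 0],
    [0, 0, 0],
    [0, 0, 0],
    [0, 0, 0],
    [0, 0, 0],
    [0, 0, 0],
    [0, 0, 0],
    [0, 0, 0],
    [0, 0, 0],
    [0, 0, 0],
    [0, 0, 0],
    [0, 0, 0],
  ],
)

```text
time_s: 13.2
position: [0.5583, 0.1328, 0.0381]
tool_rot: [[0.069, 0.998, 0.002], [0.998, -0.069, 0.001], [0.001, 0.002, -1.0]]
ft_force: [0.1, 3.3, 6.3]
grip_width: 0.0257
```

Run:
```python
from m import *
S=snap('side'); s=cv2.cvtColor(S['color'],cv2.COLOR_RGB2BGR)
cv2.imwrite('pics/s5.png',cv2.resize(s[190:350,220:380],None,fx=4,fy=4,interpolation=cv2.INTER_CUBIC))
T=snap('top'); s=cv2.cvtColor(T['color'],cv2.COLOR_RGB2BGR)
cv2.imwrite('pics/t5.png',cv2.resize(s[160:300,190:360],None,fx=4,fy=4,interpolation=cv2.INTER_CUBIC))
print(observe()['ft_force'],observe()['position'])
```

```text
[0.77286003 3.47985123 6.39435062] [0.55830293 0.13278839 0.03810668]
```

View pics/s5.png

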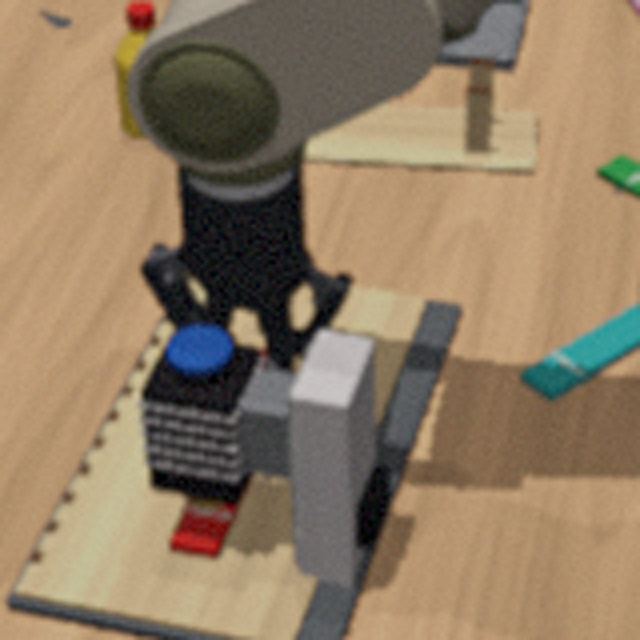

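View pics/t5.png

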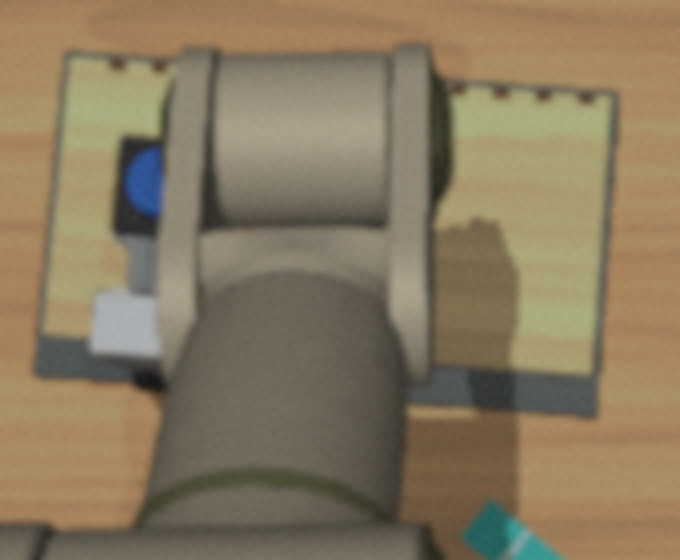

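The blade tip shows past the nozzle (s5 crop 195,550), with the white line partly hidden beneath the nozzle. I'll check the tip position from the side view.

Run:
```python
from m import *
S=snap('side')
g=lambda x,y:((x+.5)/4-.5+220,(y+.5)/4-.5+190)
yaw=np.radians(-3.8);R=np.array([[np.cos(yaw),-np.sin(yaw)],[np.sin(yaw),np.cos(yaw)]]);F=np.array([.563,.2262])
for p,z in [((172,546),.014),((216,555),.014),((174,539),.022),((218,546),.022)]:
    X=onz(S,g(*p),z);print(p,X,R.T@(X[:2]-F))
print('tcp-predicted tip',R.T@(np.array([.5583,.1328])-F)+[0,.125])
h=hsv(S); m=redmask(S); print(comps(m,10)[0])
s=cv2.cvtColor(S['color'],cv2.COLOR_RGB2BGR)
cv2.imwrite('pics/s5b.png',cv2.resize(s[305:335,255:295],None,fx=16,fy=16,interpolation=cv2.INTER_NEAREST))
```

```text
(172, 546) [0.58101678 0.25271368 0.014     ] [0.01622001 0.02764943]
(216, 555) [0.5530911  0.25503197 0.014     ] [-0.01179792  0.02811188]
(174, 539) [0.5787298  0.25433145 0.022     ] [0.01383084 0.02911208]
(218, 546) [0.55137179 0.25506745 0.022     ] [-0.01351581  0.02803333]
tcp-predicted tip [0.00150032 0.03149386]
[(1, array([252, 190,   7,   7,  38], dtype=int32), array([254.52631579, 192.92105263])), (3, array([263, 318,  14,  11, 111], dtype=int32), array([269.56756757, 323.18018018]))]
```

View pics/s5b.png

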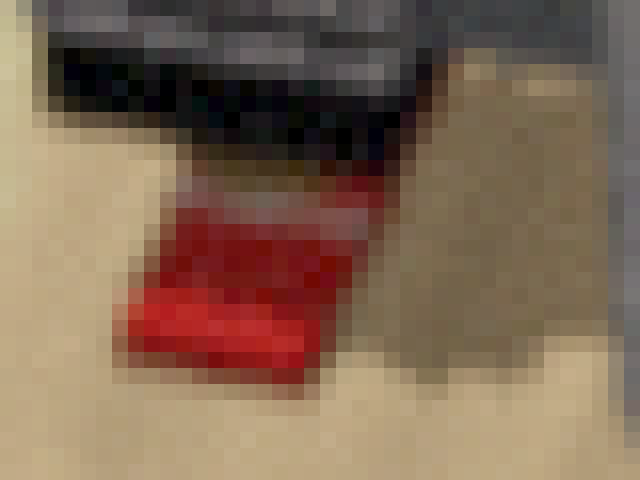

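The line is within about 2 mm of the focus, since the tip is at +28…31 mm past it against a target of +30. I'll release and rise.

Call:
jog_arm(
  travel=[
    [0, 0, 0],
    [0, 0, 0],
    [0, 0, 0],
    [0, 0, 0],
    [0, 0, 0],
    [0, 0, 0.005],
    [0, 0, 0.012],
    [0, 0, 0.02],
    [0, 0, 0.022],
    [0, 0, 0.022],
    [0, 0, 0.022],
    [0, 0, 0.022],
    [0, 0, 0.022],
    [0, 0, 0.02],
    [0, 0, 0],
    [0, 0, 0],
  ],
  dr=[
    [0, 0, 0],
    [0, 0, 0],
    [0, 0, 0],
    [0, 0, 0],
    [0, 0, 0],
    [0, 0, 0],
    [0, 0, 0],
    [0, 0, 0],
    [0, 0, 0],
    [0, 0, 0],
    [0, 0, 0],
    [0, 0, 0],
    [0, 0, 0],
    [0, 0, 0],
    [0, 0, 0],
    [0, 0, 0],
  ],
  jaw=0.056,
)

```text
time_s: 14.68
position: [0.5578, 0.1322, 0.2052]
tool_rot: [[0.069, 0.998, 0.002], [0.998, -0.069, 0.0], [0.0, 0.002, -1.0]]
ft_force: [-0.5, -0.0, -0.5]
grip_width: 0.056
```

Call:
jog_arm(
  travel=[
    [0.0006, 0.0094, 0],
    [0.0006, 0.0094, 0],
    [0.0006, 0.0094, 0],
    [0.0006, 0.0094, 0],
    [0.0006, 0.0094, 0],
    [0.0006, 0.0094, 0],
    [0.0006, 0.0094, 0],
    [0.0006, 0.0094, 0],
    [0, 0.0094, 0],
    [0, 0.0094, 0],
    [0, 0, 0],
    [0, 0, 0],
  ],
  dr=[
    [0, 0, 0],
    [0, 0, 0],
    [0, 0, 0],
    [0, 0, 0],
    [0, 0, 0],
    [0, 0, 0],
    [0, 0, 0],
    [0, 0, 0],
    [0, 0, 0],
    [0, 0, 0],
    [0, 0, 0],
    [0, 0, 0],
  ],
  jaw=0,
)

```text
time_s: 15.68
position: [0.5624, 0.2266, 0.2042]
tool_rot: [[0.068, 0.998, -0.0], [0.998, -0.068, -0.0], [-0.0, -0.0, -1.0]]
ft_force: [-0.7, 0.4, -0.7]
grip_width: -0.0001
```

Run:
```python
from m import *
S=snap('side'); s=cv2.cvtColor(S['color'],cv2.COLOR_RGB2BGR)
cv2.imwrite('pics/s6.png',cv2.resize(s[190:350,220:380],None,fx=4,fy=4,interpolation=cv2.INTER_CUBIC))
print(observe()['ft_force'],observe()['position'],proj(S,observe()['position']))
```

```text
[ 0.19114729 -0.62311689 -0.63447995] [0.56246232 0.22618433 0.20425998] [267.90241077 257.81251081]
```

View pics/s6.png

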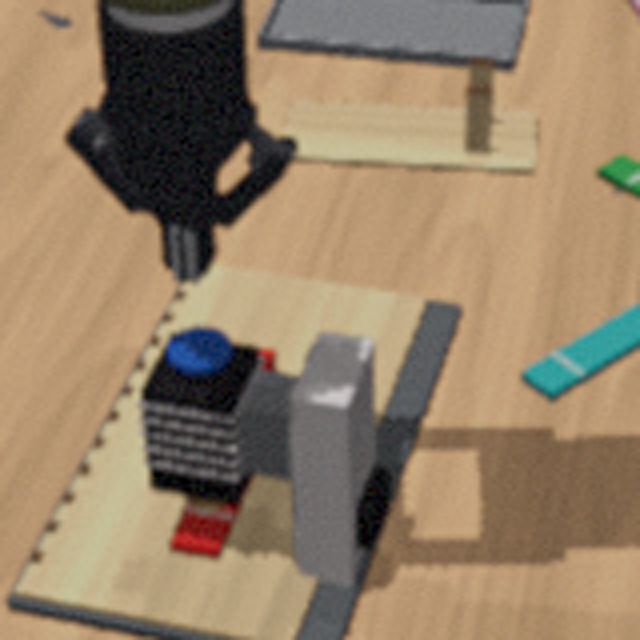

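The closed fingers are over the pad. I'll come down towards it, then press slowly.

Call:
jog_arm(
  travel=[
    [0, 0, -0.01],
    [0, 0, -0.015],
    [0, 0, -0.01],
    [0, 0, -0.006],
    [0, 0, -0.003],
    [0, 0, 0],
    [0, 0, 0],
  ],
  dr=[
    [0, 0, 0],
    [0, 0, 0],
    [0, 0, 0],
    [0, 0, 0],
    [0, 0, 0],
    [0, 0, 0],
    [0, 0, 0],
  ],
)

```text
time_s: 16.32
position: [0.5627, 0.2261, 0.1606]
tool_rot: [[0.069, 0.998, 0.001], [0.998, -0.069, 0.0], [0.0, 0.0, -1.0]]
ft_force: [0.2, -1.1, -0.1]
grip_width: -0.0
```

Call:
jog_arm(
  travel=[
    [0, 0, -0.001],
    [0, 0, -0.001],
    [0, 0, -0.001],
    [0, 0, -0.001],
    [0, 0, -0.001],
    [0, 0, -0.001],
    [0, 0, -0.001],
    [0, 0, -0.001],
    [0, 0, -0.001],
    [0, 0, -0.001],
    [0, 0, 0],
  ],
  dr=[
    [0, 0, 0],
    [0, 0, 0],
    [0, 0, 0],
    [0, 0, 0],
    [0, 0, 0],
    [0, 0, 0],
    [0, 0, 0],
    [0, 0, 0],
    [0, 0, 0],
    [0, 0, 0],
    [0, 0, 0],
  ],
)

```text
time_s: 17.23
position: [0.5625, 0.2262, 0.1504]
tool_rot: [[0.069, 0.998, 0.0], [0.998, -0.069, 0.0], [0.0, 0.0, -1.0]]
ft_force: [-0.6, -1.0, 1.9]
grip_width: -0.0002
```

Call:
jog_arm(
  travel=[
    [0, 0, -0.001],
    [0, 0, -0.001],
    [0, 0, -0.001],
    [0, 0, -0.001],
    [0, 0, -0.001],
    [0, 0, -0.001],
    [0, 0, -0.001],
    [0, 0, -0.001],
    [0, 0, -0.001],
    [0, 0, -0.001],
    [0, 0, -0.001],
    [0, 0, -0.001],
    [0, 0, 0],
    [0, 0, 0],
  ],
  dr=[
    [0, 0, 0],
    [0, 0, 0],
    [0, 0, 0],
    [0, 0, 0],
    [0, 0, 0],
    [0, 0, 0],
    [0, 0, 0],
    [0, 0, 0],
    [0, 0, 0],
    [0, 0, 0],
    [0, 0, 0],
    [0, 0, 0],
    [0, 0, 0],
    [0, 0, 0],
  ],
)

```text
time_s: 18.4
position: [0.5625, 0.2262, 0.1382]
tool_rot: [[0.069, 0.998, -0.0], [0.998, -0.069, -0.0], [-0.0, -0.0, -1.0]]
ft_force: [0.2, -0.1, 1.8]
grip_width: -0.0003
```

Call:
jog_arm(
  travel=[
    [0, 0, -0.001],
    [0, 0, -0.001],
    [0, 0, 0],
    [0, 0, 0],
  ],
  dr=[
    [0, 0, 0],
    [0, 0, 0],
    [0, 0, 0],
    [0, 0, 0],
  ],
)

```text
time_s: 18.73
position: [0.5625, 0.2262, 0.1363]
tool_rot: [[0.069, 0.998, -0.0], [0.998, -0.069, -0.0], [-0.0, -0.0, -1.0]]
ft_force: [-1.0, 0.0, 3.5]
grip_width: -0.0003
```

Call:
jog_arm(
  travel=[
    [0, 0, -0.001],
    [0, 0, -0.001],
    [0, 0, 0],
    [0, 0, 0],
  ],
  dr=[
    [0, 0, 0],
    [0, 0, 0],
    [0, 0, 0],
    [0, 0, 0],
  ],
)

```text
time_s: 19.07
position: [0.5625, 0.2262, 0.1345]
tool_rot: [[0.069, 0.998, 0.0], [0.998, -0.069, 0.0], [0.0, 0.0, -1.0]]
ft_force: [-0.4, -0.4, 4.9]
grip_width: 0.0001
```

Call:
jog_arm(
  travel=[
    [0, 0, -0.001],
    [0, 0, -0.001],
    [0, 0, 0],
    [0, 0, 0],
  ],
  dr=[
    [0, 0, 0],
    [0, 0, 0],
    [0, 0, 0],
    [0, 0, 0],
  ],
)

```text
time_s: 19.4
position: [0.5626, 0.2262, 0.1329]
tool_rot: [[0.069, 0.998, 0.001], [0.998, -0.069, 0.0], [0.0, 0.001, -1.0]]
ft_force: [-2.2, -0.2, 6.3]
grip_width: 0.0002
```

Call:
jog_arm(
  travel=[
    [0, 0, -0.001],
    [0, 0, -0.001],
    [0, 0, 0],
    [0, 0, 0],
    [0, 0, 0],
  ],
  dr=[
    [0, 0, 0],
    [0, 0, 0],
    [0, 0, 0],
    [0, 0, 0],
    [0, 0, 0],
  ],
)

```text
time_s: 19.82
position: [0.5626, 0.2262, 0.1313]
tool_rot: [[0.069, 0.998, 0.001], [0.998, -0.069, 0.0], [0.0, 0.001, -1.0]]
ft_force: [-3.2, -1.1, 9.8]
grip_width: 0.0
```

Run:
```python
from m import *
S=snap('side'); s=cv2.cvtColor(S['color'],cv2.COLOR_RGB2BGR)
cv2.imwrite('pics/s7.png',cv2.resize(s[230:350,230:330],None,fx=6,fy=5,interpolation=cv2.INTER_CUBIC))
o=observe();print(o['ft_force'],o['position'])
```

```text
[-2.58095344  0.08738416 10.263091  ] [0.56257195 0.22621656 0.13126341]
```

View pics/s7.png

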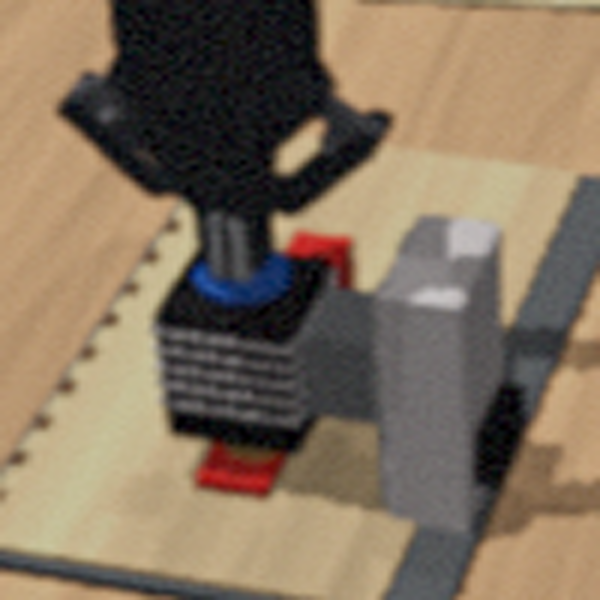

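At 10 N and TCP 0.131 the nozzle stands on the blade. I'll rise, go back over the tab with the jaws open, and check from above the pad height.

Call:
jog_arm(
  travel=[
    [0, 0, 0],
    [0, 0, 0.002],
    [0, 0, 0.004],
    [0, 0, 0.008],
    [0, 0, 0.016],
    [0, 0, 0.022],
    [0, 0, 0.022],
    [0, -0.0094, 0],
    [0, -0.0094, 0],
    [0, -0.0094, 0],
    [0, -0.0094, 0],
    [0, -0.0094, 0],
    [-0.0008, -0.0094, 0],
    [-0.0008, -0.0094, 0],
    [-0.0008, -0.0094, 0],
    [-0.0008, -0.0094, 0],
    [-0.0008, -0.0094, 0],
    [0, 0, 0],
    [0, 0, 0],
  ],
  dr=[
    [0, 0, 0],
    [0, 0, 0],
    [0, 0, 0],
    [0, 0, 0],
    [0, 0, 0],
    [0, 0, 0],
    [0, 0, 0],
    [0, 0, 0],
    [0, 0, 0],
    [0, 0, 0],
    [0, 0, 0],
    [0, 0, 0],
    [0, 0, 0],
    [0, 0, 0],
    [0, 0, 0],
    [0, 0, 0],
    [0, 0, 0],
    [0, 0, 0],
    [0, 0, 0],
  ],
)

```text
time_s: 21.45
position: [0.5585, 0.1318, 0.2044]
tool_rot: [[0.07, 0.998, 0.0], [0.998, -0.07, 0.0], [0.0, 0.0, -1.0]]
ft_force: [1.1, -0.5, -0.3]
grip_width: -0.0001
```

Call:
jog_arm(
  travel=[
    [0, 0, 0],
    [0, 0, 0],
    [0, 0, 0],
    [0, 0, 0],
    [0, 0, 0],
  ],
  dr=[
    [0, 0, 0],
    [0, 0, 0],
    [0, 0, 0],
    [0, 0, 0],
    [0, 0, 0],
  ],
  jaw=0.056,
)

```text
time_s: 21.87
position: [0.5585, 0.1325, 0.2043]
tool_rot: [[0.069, 0.998, 0.0], [0.998, -0.069, 0.0], [0.0, 0.0, -1.0]]
ft_force: [-0.0, 0.8, -1.1]
grip_width: 0.0557
```

Run:
```python
from m import *
T=snap('top');S=snap('side'); s=cv2.cvtColor(S['color'],cv2.COLOR_RGB2BGR)
cv2.imwrite('pics/s8.png',cv2.resize(s[190:350,220:380],None,fx=4,fy=4,interpolation=cv2.INTER_CUBIC))
s=cv2.cvtColor(T['color'],cv2.COLOR_RGB2BGR)
cv2.imwrite('pics/t8.png',cv2.resize(s[160:300,190:360],None,fx=4,fy=4,interpolation=cv2.INTER_CUBIC))
print(comps(bluemask(T),20)[0],comps(bluemask(S),20)[0])
```

```text
[(3, array([235, 202,   5,  11,  36], dtype=int32), array([237.13888889, 206.77777778]))] [(1, array([262, 278,  17,  10, 134], dtype=int32), array([269.61940299, 282.50746269]))]
```

View pics/s8.png

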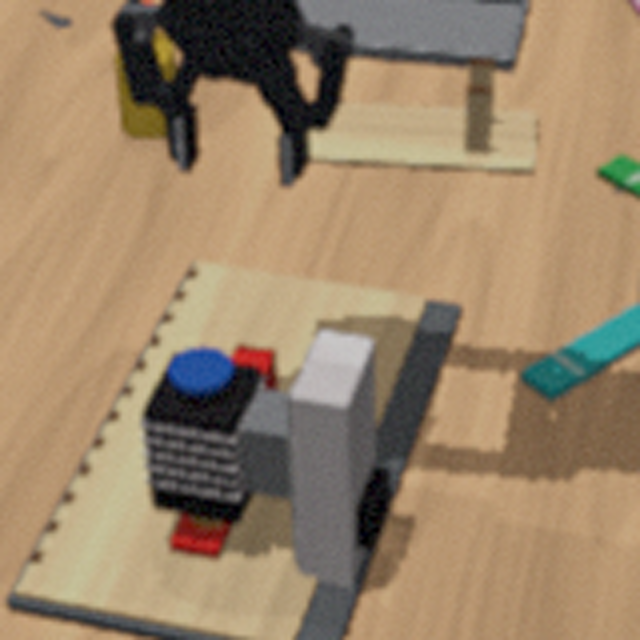

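View pics/t8.png

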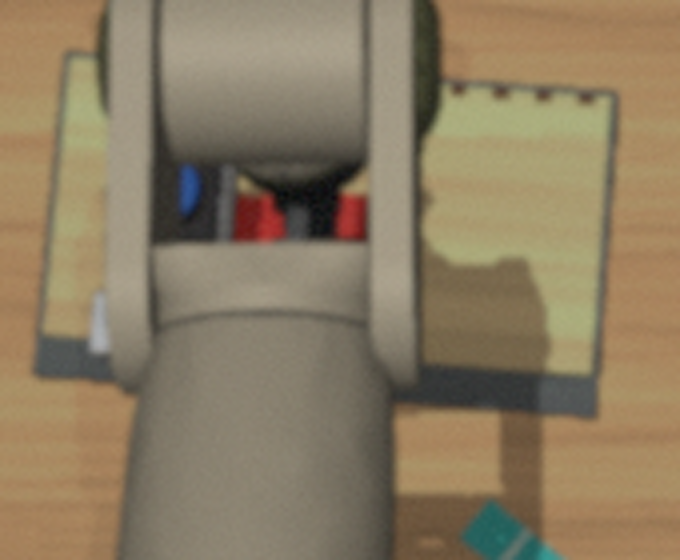

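The head stays down: the pad has dropped 5 px (about 12 mm). I'll regrip the tab across.

Call:
jog_arm(
  travel=[
    [0, 0, -0.012],
    [0, 0, -0.022],
    [0, 0, -0.024],
    [0, 0, -0.024],
    [0, 0, -0.024],
    [0, 0, -0.022],
    [0, 0, -0.016],
    [0, 0, -0.012],
    [0, 0, -0.008],
    [0, 0, -0.003],
    [0, 0, 0],
    [0, 0, 0],
  ],
  dr=[
    [0, 0, 0],
    [0, 0, 0],
    [0, 0, 0],
    [0, 0, 0],
    [0, 0, 0],
    [0, 0, 0],
    [0, 0, 0],
    [0, 0, 0],
    [0, 0, 0],
    [0, 0, 0],
    [0, 0, 0],
    [0, 0, 0],
  ],
)

```text
time_s: 22.97
position: [0.5589, 0.1323, 0.038]
tool_rot: [[0.069, 0.998, 0.001], [0.998, -0.069, 0.0], [0.0, 0.001, -1.0]]
ft_force: [0.2, -0.4, -0.1]
grip_width: 0.0556
```

Call:
jog_arm(
  travel=[
    [0, 0, 0],
    [0, 0, 0],
    [0, 0, 0],
    [0, 0, 0],
    [0, 0, 0],
    [0, 0, 0],
    [0, 0, 0],
  ],
  dr=[
    [0, 0, 0],
    [0, 0, 0],
    [0, 0, 0],
    [0, 0, 0],
    [0, 0, 0],
    [0, 0, 0],
    [0, 0, 0],
  ],
  jaw=0.015,
  newtons=40,
)

```text
time_s: 23.55
position: [0.5586, 0.1322, 0.0381]
tool_rot: [[0.068, 0.998, 0.001], [0.998, -0.068, -0.0], [-0.0, 0.001, -1.0]]
ft_force: [-2.5, 0.1, 7.2]
grip_width: 0.0255
```

Call:
jog_arm(
  travel=[
    [-0.0001, -0.002, 0],
    [-0.0001, -0.002, 0],
    [-0.0001, -0.002, 0],
    [-0.0002, -0.002, 0],
    [-0.0001, -0.002, 0],
    [-0.0002, -0.002, 0],
    [-0.0001, -0.002, 0],
    [-0.0002, -0.002, 0],
    [-0.0001, -0.002, 0],
    [-0.0002, -0.002, 0],
  ],
  dr=[
    [0, 0, 0],
    [0, 0, 0],
    [0, 0, 0],
    [0, 0, 0],
    [0, 0, 0],
    [0, 0, 0],
    [0, 0, 0],
    [0, 0, 0],
    [0, 0, 0],
    [0, 0, 0],
  ],
)

```text
time_s: 24.38
position: [0.5576, 0.1143, 0.0381]
tool_rot: [[0.069, 0.998, 0.002], [0.998, -0.069, 0.003], [0.004, 0.002, -1.0]]
ft_force: [0.0, 12.7, 3.3]
grip_width: 0.0257
```

Call:
jog_arm(
  travel=[
    [-0.0001, -0.002, 0],
    [-0.0002, -0.002, 0],
    [-0.0001, -0.002, 0],
    [-0.0001, -0.002, 0],
  ],
  dr=[
    [0, 0, 0],
    [0, 0, 0],
    [0, 0, 0],
    [0, 0, 0],
  ],
)

```text
time_s: 24.72
position: [0.5571, 0.106, 0.0381]
tool_rot: [[0.069, 0.998, 0.002], [0.998, -0.069, 0.003], [0.003, 0.002, -1.0]]
ft_force: [-0.0, 10.4, 4.9]
grip_width: 0.0253
```

Run:
```python
from m import *
S=snap('side'); s=cv2.cvtColor(S['color'],cv2.COLOR_RGB2BGR)
cv2.imwrite('pics/s9.png',cv2.resize(s[190:350,220:380],None,fx=4,fy=4,interpolation=cv2.INTER_CUBIC))
o=observe();print(o['ft_force'],o['position'],comps(bluemask(S),20)[0])
```

```text
[-0.78665018  9.0967844   3.97394705] [0.55706379 0.10562915 0.03812777] [(1, array([262, 278,  17,  11, 142], dtype=int32), array([269.85915493, 282.42957746]))]
```

View pics/s9.png

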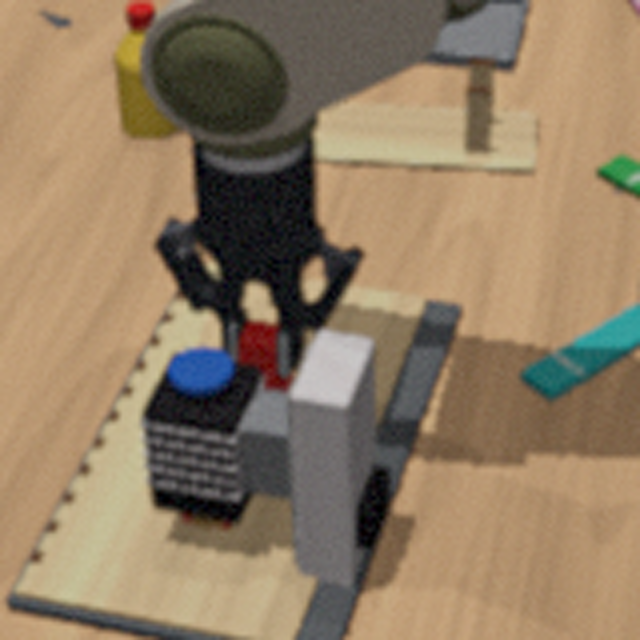

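The nozzle drags at about 10 N with the line about 27 mm out and the head unmoved. I'll draw on until clear.

Call:
jog_arm(
  travel=[
    [-0.0002, -0.002, 0],
    [-0.0001, -0.002, 0],
    [-0.0001, -0.002, 0],
    [-0.0002, -0.002, 0],
    [-0.0001, -0.002, 0],
    [-0.0002, -0.002, 0],
    [-0.0001, -0.002, 0],
    [-0.0002, -0.002, 0],
    [-0.0001, -0.002, 0],
    [-0.0002, -0.002, 0],
    [-0.0002, -0.003, 0],
    [-0.0002, -0.005, 0],
    [-0.0004, -0.007, 0],
    [-0.0005, -0.007, 0],
    [-0.0005, -0.007, 0],
    [-0.0005, -0.007, 0],
    [-0.0005, -0.007, 0],
    [-0.0005, -0.007, 0],
    [0, 0, 0],
    [0, 0, 0],
  ],
  dr=[
    [0, 0, 0],
    [0, 0, 0],
    [0, 0, 0],
    [0, 0, 0],
    [0, 0, 0],
    [0, 0, 0],
    [0, 0, 0],
    [0, 0, 0],
    [0, 0, 0],
    [0, 0, 0],
    [0, 0, 0],
    [0, 0, 0],
    [0, 0, 0],
    [0, 0, 0],
    [0, 0, 0],
    [0, 0, 0],
    [0, 0, 0],
    [0, 0, 0],
    [0, 0, 0],
    [0, 0, 0],
  ],
)

```text
time_s: 26.43
position: [0.5524, 0.0332, 0.0381]
tool_rot: [[0.07, 0.998, 0.002], [0.998, -0.07, -0.001], [-0.001, 0.002, -1.0]]
ft_force: [-0.6, -3.5, 6.2]
grip_width: 0.0253
```

Run:
```python
from m import *
T=snap('top');S=snap('side'); s=cv2.cvtColor(S['color'],cv2.COLOR_RGB2BGR)
cv2.imwrite('pics/s10.png',cv2.resize(s[190:350,220:380],None,fx=4,fy=4,interpolation=cv2.INTER_CUBIC))
o=observe();print(o['ft_force'],o['position'],comps(bluemask(S),20)[0],comps(bluemask(T),20)[0])
s=cv2.cvtColor(T['color'],cv2.COLOR_RGB2BGR)
cv2.imwrite('pics/t10.png',cv2.resize(s[160:300,190:360],None,fx=4,fy=4,interpolation=cv2.INTER_CUBIC))
```

```text
[ 0.15213978 -3.91877536  6.94570838] [0.55240422 0.03321603 0.03813614] [(1, array([262, 278,  17,  10, 135], dtype=int32), array([269.57037037, 282.53333333]))] [(3, array([223, 198,  17,  18, 239], dtype=int32), array([230.84518828, 206.41841004]))]
```

View pics/s10.png

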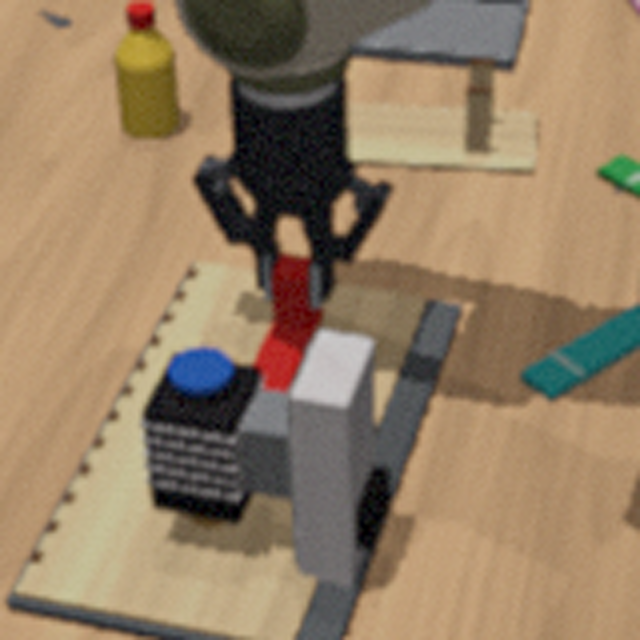

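View pics/t10.png

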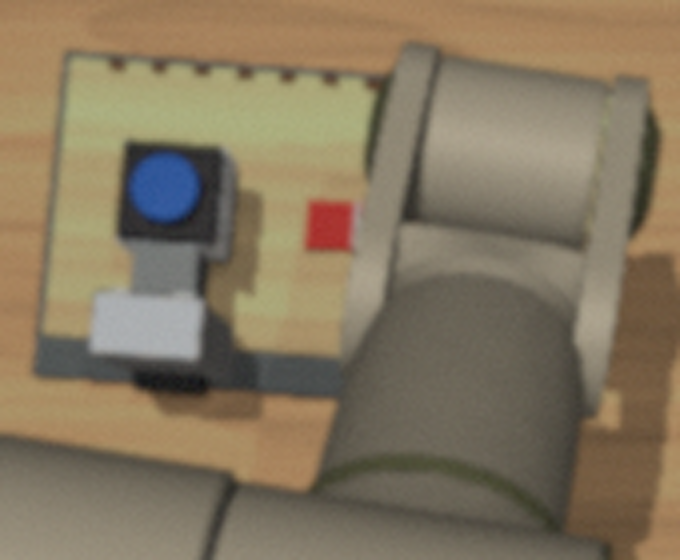

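The gauge is clear of the head and the head stayed put. I'll lift and carry it to the tray.

Call:
jog_arm(
  travel=[
    [0, 0, 0.006],
    [0, 0, 0.014],
    [0, 0, 0.02],
    [0, 0, 0.022],
    [0, 0, 0.022],
    [0, 0, 0.022],
    [0, 0, 0.018],
    [0, 0, 0.008],
    [0, 0, 0],
  ],
  dr=[
    [0, 0, 0],
    [0, 0, 0],
    [0, 0, 0],
    [0, 0, 0],
    [0, 0, 0],
    [0, 0, 0],
    [0, 0, 0],
    [0, 0, 0],
    [0, 0, 0],
  ],
)

```text
time_s: 27.28
position: [0.5523, 0.0341, 0.1709]
tool_rot: [[0.069, 0.998, 0.003], [0.998, -0.069, -0.001], [-0.0, 0.003, -1.0]]
ft_force: [-0.4, -0.9, -1.7]
grip_width: 0.0254
```

Call:
jog_arm(
  travel=[
    [-0.0025, -0.0236, 0],
    [-0.0025, -0.0236, 0],
    [-0.0025, -0.0236, 0],
    [-0.0025, -0.0236, 0],
    [-0.0025, -0.0236, 0],
    [-0.0025, -0.0236, 0],
    [-0.0025, -0.0236, 0],
    [-0.0025, -0.0236, 0],
    [-0.0025, -0.0236, 0],
    [-0.0025, -0.0236, 0],
    [-0.0025, -0.0236, 0],
    [-0.0025, -0.0236, 0],
    [-0.0025, -0.0236, 0],
    [-0.0025, -0.0236, 0],
    [-0.0025, -0.0236, 0],
    [-0.0025, -0.0236, 0],
    [-0.0025, -0.0236, 0],
    [-0.0025, -0.0236, 0],
    [0, 0, 0],
    [0, 0, 0],
  ],
  dr=[
    [0, 0, -0.0833],
    [0, 0, -0.0833],
    [0, 0, -0.0833],
    [0, 0, -0.0833],
    [0, 0, -0.0833],
    [0, 0, -0.0833],
    [0, 0, -0.0833],
    [0, 0, -0.0833],
    [0, 0, -0.0833],
    [0, 0, -0.0833],
    [0, 0, -0.0833],
    [0, 0, -0.0833],
    [0, 0, -0.0833],
    [0, 0, -0.0833],
    [0, 0, -0.0833],
    [0, 0, -0.0833],
    [0, 0, -0.0833],
    [0, 0, -0.0833],
    [0, 0, 0],
    [0, 0, 0],
  ],
)

```text
time_s: 28.95
position: [0.506, -0.3911, 0.1673]
tool_rot: [[1.0, 0.001, -0.002], [0.001, -1.0, 0.002], [-0.002, -0.002, -1.0]]
ft_force: [0.2, 0.4, -0.8]
grip_width: 0.0255
```

Run:
```python
from m import *
T=snap('top','t11.png');S=snap('side','s11.png'); s=cv2.cvtColor(S['color'],cv2.COLOR_RGB2BGR)
cv2.imwrite('pics/s11c.png',cv2.resize(s[110:240,230:390],None,fx=4,fy=4,interpolation=cv2.INTER_CUBIC))
b=[comps(bluemask(i),100)[0][0][2] for i in(T,S)]
print(b,tri(T,b[0],S,b[1])); print(observe()['position'])
```

```text
[array([230.87029289, 206.41422594]), array([269.61940299, 282.50746269])] (array([0.56261531, 0.22657008, 0.1328384 ]), np.float64(0.0006489370368281521))
[ 0.50662208 -0.38966238  0.1681964 ]
```

View pics/s11c.png

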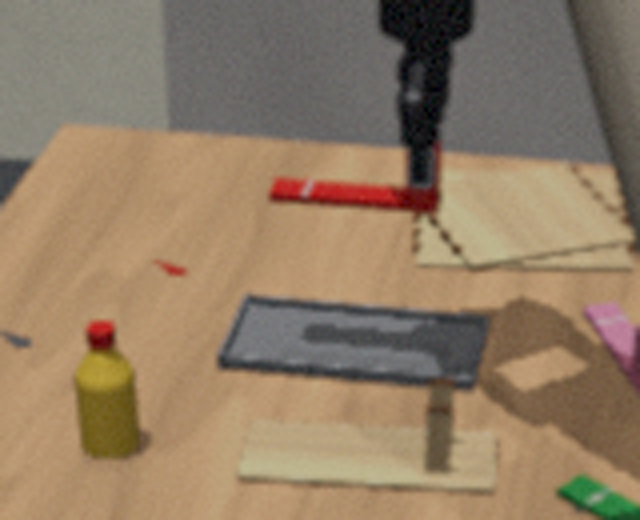

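View pics/t11.png

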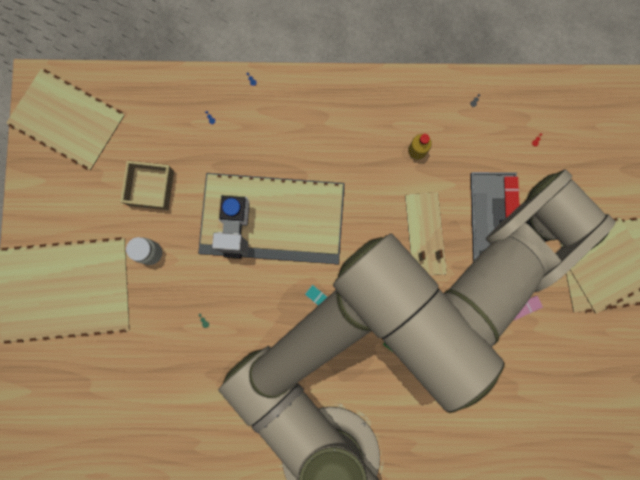

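The gauge is level above the tray and its shadow falls inside. The pad triangulated 16 mm lower than at the start. I'll lower it.

Call:
jog_arm(
  travel=[
    [0, 0, -0.012],
    [0, 0, -0.02],
    [0, 0, -0.022],
    [0, 0, -0.022],
    [0, 0, -0.02],
    [0, 0, -0.016],
    [0, 0, -0.01],
    [0, 0, -0.006],
    [0, 0, -0.003],
    [0, 0, 0],
    [0, 0, 0],
  ],
  dr=[
    [0, 0, 0],
    [0, 0, 0],
    [0, 0, 0],
    [0, 0, 0],
    [0, 0, 0],
    [0, 0, 0],
    [0, 0, 0],
    [0, 0, 0],
    [0, 0, 0],
    [0, 0, 0],
    [0, 0, 0],
  ],
)

```text
time_s: 29.97
position: [0.5071, -0.3907, 0.0392]
tool_rot: [[1.0, 0.003, 0.001], [0.003, -1.0, -0.001], [0.001, 0.001, -1.0]]
ft_force: [-0.3, -0.6, -0.9]
grip_width: 0.0257
```

Call:
jog_arm(
  travel=[
    [0, 0, -0.001],
    [0, 0, -0.001],
    [0, 0, -0.001],
    [0, 0, 0],
    [0, 0, 0],
  ],
  dr=[
    [0, 0, 0],
    [0, 0, 0],
    [0, 0, 0],
    [0, 0, 0],
    [0, 0, 0],
  ],
)

```text
time_s: 30.38
position: [0.5068, -0.3906, 0.0354]
tool_rot: [[1.0, 0.002, 0.0], [0.002, -1.0, -0.0], [0.0, 0.0, -1.0]]
ft_force: [0.8, 0.6, -1.5]
grip_width: 0.0253
```

Call:
jog_arm(
  travel=[
    [0, 0, -0.002],
    [0, 0, -0.001],
    [0, 0, -0.001],
    [0, 0, -0.001],
    [0, 0, 0],
    [0, 0, 0],
    [0, 0, 0],
  ],
  dr=[
    [0, 0, 0],
    [0, 0, 0],
    [0, 0, 0],
    [0, 0, 0],
    [0, 0, 0],
    [0, 0, 0],
    [0, 0, 0],
  ],
)

```text
time_s: 30.97
position: [0.5068, -0.3906, 0.0304]
tool_rot: [[1.0, 0.002, 0.0], [0.002, -1.0, -0.0], [0.0, 0.0, -1.0]]
ft_force: [-0.2, 1.2, -0.9]
grip_width: 0.0256
```

Call:
jog_arm(
  travel=[
    [0, 0, -0.001],
    [0, 0, 0],
    [0, 0, 0],
  ],
  dr=[
    [0, 0, 0],
    [0, 0, 0],
    [0, 0, 0],
  ],
)

```text
time_s: 31.22
position: [0.5068, -0.3906, 0.0293]
tool_rot: [[1.0, 0.002, -0.0], [0.002, -1.0, 0.0], [-0.0, -0.0, -1.0]]
ft_force: [-0.2, 0.4, -1.1]
grip_width: 0.0253
```

Call:
jog_arm(
  travel=[
    [0, 0, -0.001],
    [0, 0, 0],
    [0, 0, 0],
    [0, 0, 0],
  ],
  dr=[
    [0, 0, 0],
    [0, 0, 0],
    [0, 0, 0],
    [0, 0, 0],
  ],
)

```text
time_s: 31.55
position: [0.5069, -0.3906, 0.0292]
tool_rot: [[1.0, 0.003, 0.0], [0.003, -1.0, -0.001], [0.0, 0.001, -1.0]]
ft_force: [-1.4, 1.6, 5.3]
grip_width: 0.0256
```

It touched the tray floor at TCP 0.029, as expected. I'll release, rise and back off.

Call:
jog_arm(
  travel=[
    [0, 0, 0],
    [0, 0, 0],
    [0, 0, 0],
    [0, 0, 0],
    [0, 0, 0],
    [0, 0, 0.005],
    [0, 0, 0.012],
    [0, 0, 0.02],
    [0, 0, 0.022],
    [0, 0, 0.022],
    [0, 0, 0.022],
    [0, 0, 0.022],
    [0, 0, 0.022],
    [0, 0, 0.02],
    [0, 0, 0],
    [0, 0, 0],
  ],
  dr=[
    [0, 0, 0],
    [0, 0, 0],
    [0, 0, 0],
    [0, 0, 0],
    [0, 0, 0],
    [0, 0, 0],
    [0, 0, 0],
    [0, 0, 0],
    [0, 0, 0],
    [0, 0, 0],
    [0, 0, 0],
    [0, 0, 0],
    [0, 0, 0],
    [0, 0, 0],
    [0, 0, 0],
    [0, 0, 0],
  ],
  jaw=0.05,
)

```text
time_s: 32.88
position: [0.507, -0.3908, 0.1971]
tool_rot: [[1.0, 0.002, 0.002], [0.002, -1.0, -0.002], [0.002, 0.002, -1.0]]
ft_force: [0.4, 0.0, -1.3]
grip_width: 0.0501
```

Call:
jog_arm(
  travel=[
    [-0.022, -0.012, 0],
    [-0.022, -0.012, 0],
    [-0.022, -0.012, 0],
    [-0.022, -0.012, 0],
    [-0.022, -0.012, 0],
    [-0.022, -0.012, 0],
    [-0.022, -0.012, 0],
    [-0.022, -0.012, 0],
    [0, 0, 0],
    [0, 0, 0],
    [0, 0, 0],
  ],
  dr=[
    [0, 0, 0],
    [0, 0, 0],
    [0, 0, 0],
    [0, 0, 0],
    [0, 0, 0],
    [0, 0, 0],
    [0, 0, 0],
    [0, 0, 0],
    [0, 0, 0],
    [0, 0, 0],
    [0, 0, 0],
  ],
)

```text
time_s: 33.8
position: [0.3311, -0.486, 0.1948]
tool_rot: [[1.0, 0.002, -0.0], [0.002, -1.0, 0.001], [-0.0, -0.001, -1.0]]
ft_force: [0.8, -1.2, -0.4]
grip_width: 0.05
```

Run:
```python
from m import *
T=snap('top','t12.png');S=snap('side','s12.png'); s=cv2.cvtColor(S['color'],cv2.COLOR_RGB2BGR)
cv2.imwrite('pics/s12c.png',cv2.resize(s[150:360,220:380],None,fx=3,fy=3,interpolation=cv2.INTER_CUBIC))
s=cv2.cvtColor(T['color'],cv2.COLOR_RGB2BGR)
cv2.imwrite('pics/t12c.png',cv2.resize(s[160:280,440:560],None,fx=5,fy=5,interpolation=cv2.INTER_CUBIC))
print([(list(c[1]),c[2]) for c in comps(redmask(T),20)[0]])
b=[comps(bluemask(i),100)[0][0][2] for i in(T,S)]
print(b,tri(T,b[0],S,b[1])); o=observe();print(o['position'],o['time_s'],o['ft_force'])
```

```text
[([np.int32(420), np.int32(134), np.int32(10), np.int32(10), np.int32(72)], array([424.29166667, 138.40277778])), ([np.int32(532), np.int32(137), np.int32(8), np.int32(9), np.int32(49)], array([535.73469388, 141.26530612])), ([np.int32(487), np.int32(189), np.int32(12), np.int32(10), np.int32(105)], array([492.24761905, 193.87619048])), ([np.int32(487), np.int32(203), np.int32(18), np.int32(43), np.int32(502)], array([494.26494024, 223.44820717]))]
[array([230.86192469, 206.43933054]), array([269.61940299, 282.50746269])] (array([0.56258245, 0.22658928, 0.13285413]), np.float64(0.0007011753220539474))
[ 0.33159163 -0.48590346  0.19500797] 33.9 [-0.15660378  0.18227396 -0.4333144 ]
```

View pics/s12c.png

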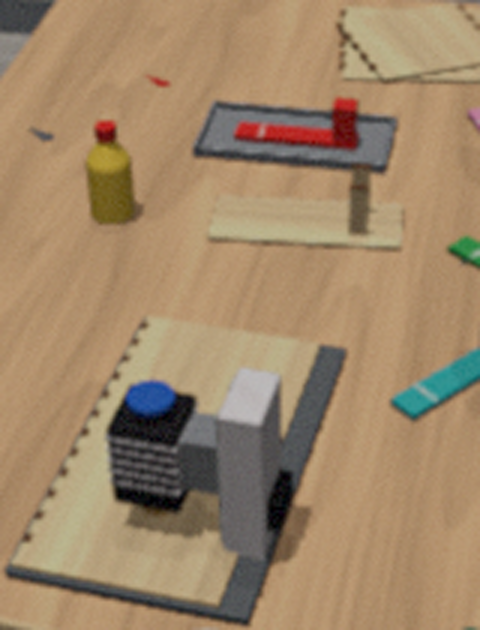

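View pics/t12c.png

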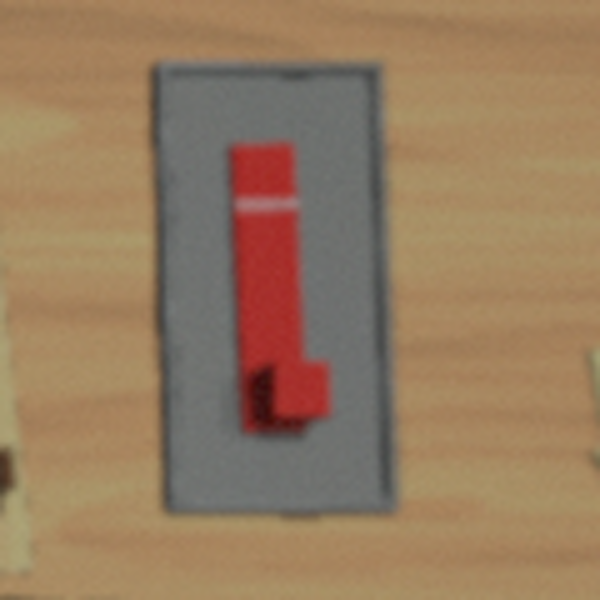

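The gauge lies flat near the tray's centre, tab up, and the head has not moved since the nip. I'll compare the bystanders between the first and last pictures, then hand in.

Run:
```python
from m import *
a=cv2.imread('pics/top0.png',0);b=cv2.imread('pics/t12.png',0)
for n,(x,y) in dict(glue=(420,146),jar=(143,251),box=(148,186)).items():
    w=22 if n!='box' else 32
    t=a[y-w:y+w,x-w:x+w]; r=cv2.matchTemplate(b[y-w-15:y+w+15,x-w-15:x+w+15],t,cv2.TM_CCOEFF_NORMED)
    _,v,_,l=cv2.minMaxLoc(r);print(n,round(v,3),(l[0]-15,l[1]-15))
from rig import close_job
print(close_job())
```

```text
glue 0.997 (0, 0)
jar 0.998 (0, 0)
box 0.998 (0, 0)
the job is handed in; nothing more can be done
None
```

The job is done and handed in; the rig gives no verdict. The clock read 33.9 s of the 72 s allowed at my last check.

I took the red gauge from its stand and set it down on the plywood. I regripped the tab across the blade and slid the line under the nozzle. I pressed the pad to about 10 N and drew the blade out level. I then laid the gauge in the grey tray and backed the arm away.

**Line under the nozzle:** the side view put the line about 2 mm from the focus, and the arm's own position agreed.

**Head height:** I could not measure the 8 mm gap directly.
- **Supports 8 mm:** the force began to climb where the nozzle should meet the blade, with the tool tip at 0.136–0.138 m. The blade dragged at about 9–13 N as it came out, just over the stated 12 N at its peak. The pad's image has not moved since the nip.
- **Disagrees:** triangulating the pad puts it at 0.133 m, against the 0.138 m expected for its top. I put this down to the blue mask including the pad's rim, because its 15.8 mm drop implies a starting gap of 23.8 mm, which is within the stated range.

**Gauge in the tray:** it lies flat, tab up and near the middle. It touched the floor at the height expected for the 5 mm tray floor.

**Bystanders:** the glue bottle, white jar and plywood box showed no shift between the first and last top pictures.

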